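Put the source away and lay out the chamber for a background run

ROBOT

A 6-joint arm with a two-finger parallel gripper is mounted at the origin on the work surface. World frame = base frame: x ahead of the robot, y to its left, z up, the work surface at z = 0. Lengths are in mm, angles in rad, forces in N, time in s.
With the tool pointing down it reaches from about 275 to 750 mm from the base axis. Payload 10.2 kg.
Tool frame: the origin (TCP) lies on the front face of the gripper's body, between the roots of the fingers; the fingertips stand 73 mm ahead of it and the grasp point (between the pads) lies ctrl.grip_depth ahead of it (ctrl.grip_depth is the distance from the TCP to the grasp point, in mm); z points along the fingers, y is the direction in which the jaws open and shut (so a half turn about z gives the same grasp; the last joint's range is limited). The gripper opens to 85 mm and grips with 20 to 120 N. Pads are 22 mm wide; open, the fingers measure 114 mm over their backs; the gripper's body (76 mm by 85 mm) begins 54 mm behind the grasp point. The pads swing forward as they close: fully open they stand 13 mm farther back than shut.
Start: joints at [0.895, 0.313, 1.498, -0, 1.331, -0.223], TCP at [229.693, 472.094, 303.894] pointing down, gripper open.
Joint ranges: [-2.94, 2.94], [-0.97, 2.17], [0.19, 2.56], [-1.23, 4.37], [0.02, 3.11], [-2.88, 2.88]. Speed limits (rad/s): [2.39, 2.39, 3.01, 3.14, 3.14, 3.14].

INTERFACE

Orientations are given as a unit quaternion [w, x, y, z].
In Python, from rig import readout, capture, ctrl, nets gives the robot as it stands. The module is installed in compiled form; this text tells all that it offers.
- The arm moves only by the tool apply_moves, never from a script. Its argument "targets" is a list of rows, each a list of 4 numbers: the shift along the tool's x, y, z in cm, then the turn about the tool's z in degrees. A call has 1 to 8 rows; each row shifts and turns the commanded pose from where the row before left it, along the tool's axes as they then stand; what a row does not reach is not made up. A row lasts 1/10 s, in which the tool goes at most 50 mm and 8.59 degrees, less where a joint would pass 70% of its speed; a pose out of reach is approached as far as the arm can. A call with a gripper value outside its range is refused whole. "grip" is the finger opening in cm, from 0 to 8.54, set as the call begins (left out, the last holds). The fingers move at their own pace and stop on an object; "force" is the grip in N (left out, the last holds). Time passes only in rows, so rows that do not move let the fingers close. It gives the time, the measured TCP pose, the force and the opening at its end, in the units of the state.
- readout.sense(): the state, without advancing time (a new reading comes with each control period).
- capture(name): name is "scene" or "top" or "wrist"; returns a dict with "img" (400x640x3 uint8, red, green, blue), "fov_y" (degrees; the focal length in pixels is half the picture's height over the tangent of half this angle, whatever the lens; pixels are square), "cx", "cy" (the principal point, pixels), "eye" and "rotation" of the camera in the world. Camera axes: x right, y down, z forward; pixel columns grow to the right and rows downward; lengths in mm; the calibration is good to about 2 mm. The wrist camera is an equidistant fisheye: a pixel r from the principal point sees the ray r / f radians off the axis. A picture is of the moment at which its call begins. There is no depth.
- ctrl.finish_job(): hands the job in, once; it reports no verdict.
Trained networks look in the newest picture that a camera, given by its name, has taken for a name from the list of things; names that differ only in an ending like _2 or _b are one class to them, and where a whole thing is asked for, a point or a joint stands for the part that bears it (a point fixed in the world has none). Each returns a list of dicts, best first, with "score" (0 to 1); they miss things now and then, are a little off and sometimes report something else, mostly with a low value. They report only what shows in the picture. A call takes as long as a camera call. They do not tell look-alikes from the thing itself.
- nets.boxes_of(camera, target): "location" ([column, row] as shares, 0 to 1, of the picture: columns of its width, rows of its height, amid what is visible of it).
The state is a dict: "time_s": time; "joints": joint angles; "dq": joint speeds; "tau": joint torques, N m; "eef_pos": TCP position; "ee_rot": TCP orientation; "force": force on the tool from outside, world axes, zero at the start; "wrist_torque": the same for the moment, N m; "grip_width": opening from 0.0 (shut) to 1.0 (fully open).
Only numpy, scipy, OpenCV 4.12 (cv2) and the standard library are available. Lean on these libraries where they do the work, as an engineer would, in place of code of your own. Each camera call takes 0.05 s, during which the arm holds its last target.

TASK

Prepare the detector chamber for a background run. First open the grey hinged case, stand the small stemmed source button upright on the round pad in the middle of its floor, and shut the case fully. Then set the brass ring flat in the etched circle in the middle of the copper plate, set the square steel plate flat and centred on top of the ring, and stand the black logger upright in the etched rectangle between the ring and the connector end of the chamber, its length along the rectangle; leave the glass tube where it lies.

Things in the scene. Friction and masses are not known exactly. Their poses are not given: they have to be found in the camera images.
- source: Loose. Aluminium source button: a disc 34 mm in diameter and 8 mm thick with an upright round stem 14 mm in diameter on its middle, 34 mm high in all, 50 g. Origin at the centre of its underside, z up along the stem.
- collimator: Loose. Brass ring (collimator), 50 mm outer diameter, 20 mm bore, 30 mm high, about 350 g, bore upright. Origin at the centre of its underside, z up.
- absorber: Loose. Square bare steel plate 46 x 46 mm, 16 mm thick, about 250 g, lying flat. Origin at the centre of its underside, x and y along its sides, z up.
- logger: Loose. Black upright box with grey slots on top: 45 mm long (its x), 20 mm wide (its y), 28 mm high, 50 g. Either end may be first. Origin at the centre of its underside, z up.
- tube: Loose, not to be moved. Glass tube with two square brass ends 24 x 24 mm, 100 mm long (its y) and 24 mm high in all, lying on the table among the other things. Origin at the centre of its underside.
- chamber: Fixed; place and yaw (any way round) change. Green board 178 (x) by 138 mm (y) with a copper plate 150 x 110 mm, its top 12 mm above the table, in a clear frame 10 mm thick, top 22 mm above the table. A tail with a white connector, 15 mm high, sticks out at the +x end to 111 mm from the centre. Etched circle 58 mm across in the middle of the copper. Origin on the table under the centre, z up.
- case_nest (a point): Centre of the inner floor (dark round pad 48 mm across) of the grey case, 5 mm above the table. Case fixed, place and yaw change; 110 x 110 mm outside, walls 5 mm, rim 44 mm above the table. x points from its front (handle side, facing the robot) to its hinge, y along the hinge, z up. Hinge axis: parallel to y, 55 mm from here along +x and 39 mm above.
- lid (a joint): Hinge angle of the case's lid in rad: 0 closed, grows as it opens upward, stop at 1.95. Starts shut or slightly ajar (0 to 0.3). The lid weighs 120 g; its stiff hinge (about 0.2 N m) keeps it wherever it is left.
- lid_bar (a point): Middle of the lid's handle: a round steel bar 10 mm thick along the case's y, 60 mm free between its arms, 40 mm out in front of the lid's front edge (lid: flat plate 110 mm deep, 8 mm thick). With the lid at 0 the bar is 150 mm in front of the hinge axis and 5 mm above it (49 mm above the table). Axes turn with the lid: x from front to hinge, y along the bar.
- logger_spot (a point): Centre of the rectangle etched on top of the copper plate, 26 mm (x) by 53 mm (y), 50 mm from the circle's centre towards the connector end. Same axes as the chamber: x towards the connector, z up.
Not all that is in view belongs to the job. Several things have the shape of the logger; the one meant has the colours described above.

How it is judged:
By the outcome, as a careful person would: the job done as asked, in the order asked, and still so for the second after the job is handed in, with the robot touching nothing.
It also fails if it takes over 138 s, if anything falls off the work surface, if the arm or the gripper's body presses on something with over 40 N, if the wrist force passes 120 N, or if a joint passes its speed limit or range.

## Working session

There is one attempt and no reset: what is moved stays moved. The work goes in short steps, Python scripts to look and compute and a tool call to move; the robot and the scene stay as the last step left them, time stands still between calls to the robot, and variables do not carry over. Pictures are saved under pics/ and viewed, and the job is handed in when it is done.

Besides the shell and the picture viewer there is one more tool, called as a command line: name --pt "numbers of a row" for each row, then --argument value for the rest. apply_moves: Moves the arm, as the interface text tells. Its arguments: {"type":"object","properties":{"targets":{"type":"array"},"grip":{"type":"number"},"force":{"type":"number"}},"required":["targets"]}

```bash
mkdir -p pics; ls
cat > h.py <<'E'
import numpy as np, cv2
from rig import readout, capture, ctrl, nets
def snap(n,fn):
    c=capture(n); cv2.imwrite(f'pics/{fn}.png',c['img'][:,:,::-1]); np.save(f'pics/{fn}.npy',c,allow_pickle=True); return c
def load(fn): return np.load(f'pics/{fn}.npy',allow_pickle=True).item()
def ray(c,u,v,fish=False):
    f=c['img'].shape[0]/2/np.tan(np.radians(c['fov_y'])/2)
    x=u-c['cx'];y=v-c['cy']
    if fish:
        r=np.hypot(x,y);t=r/f; d=np.array([np.sin(t)*x/max(r,1e-9),np.sin(t)*y/max(r,1e-9),np.cos(t)])
    else: d=np.array([x/f,y/f,1.]);d/=np.linalg.norm(d)
    return np.array(c['eye']),np.array(c['rotation'])@d
def onz(c,u,v,z,fish=False):
    e,d=ray(c,u,v,fish); return e+d*(z-e[2])/d[2]
def proj(c,P,fish=False):
    f=c['img'].shape[0]/2/np.tan(np.radians(c['fov_y'])/2)
    p=np.array(c['rotation']).T@(np.array(P,float)-np.array(c['eye']))
    if fish:
        r=np.hypot(p[0],p[1]);t=np.arctan2(r,p[2]);return np.array([c['cx']+f*t*p[0]/max(r,1e-9),c['cy']+f*t*p[1]/max(r,1e-9)])
    return np.array([c['cx']+f*p[0]/p[2],c['cy']+f*p[1]/p[2]])
def tri(obs):
    A=np.zeros((3,3));b=np.zeros(3)
    for e,d in obs:
        M=np.eye(3)-np.outer(d,d);A+=M;b+=M@e
    p=np.linalg.solve(A,b); return p,[np.linalg.norm((np.eye(3)-np.outer(d,d))@(p-e)) for e,d in obs]
E
python3 - <<'E'
from h import *
np.set_printoptions(precision=3,suppress=True)
for n in ['scene','top','wrist']:
    c=snap(n,n+'0'); print(n,c['fov_y'],c['cx'],c['cy'],c['eye'],np.array(c['rotation']).tolist())
    for t in ['source','collimator','absorber','logger','tube','chamber','case_nest','lid','lid_bar','logger_spot']:
        try: r=nets.boxes_of(n,t)
        except Exception as e: r=[];print(t,e)
        print(t,[(round(q['score'],2),round(q['location'][0]*640),round(q['location'][1]*400)) for q in r])
print(readout.sense(),ctrl.grip_depth)
E
```

```text
pics
scene 49.23470176182976 317.1715917582008 197.3782973042136 [1048.251 -346.881  641.758] [-0.35848629956522926, 0.8082601144145142, 0.42819192281745944, -0.1866945036806172]
source [(0.58, 265, 206)]
collimator [(0.63, 321, 185)]
absorber [(0.75, 305, 260)]
logger [(0.6, 365, 227), (0.54, 396, 210)]
tube [(0.69, 321, 188), (0.63, 306, 225), (0.58, 419, 170)]
chamber [(0.61, 156, 281)]
case_nest [(0.96, 418, 168)]
lid [(0.62, 420, 159), (0.31, 417, 167)]
lid_bar [(0.83, 420, 161)]
logger_spot [(0.66, 157, 282)]
top 54.893470662249534 316.43706186238427 205.4265156556654 [ 408.428    8.703 1017.102] [0.04115231976556664, -0.69636965550697, 0.7157551710465838, -0.03271581554985154]
source [(0.51, 350, 236)]
collimator [(0.62, 295, 226)]
absorber [(0.66, 351, 170), (0.51, 296, 226)]
logger [(0.68, 296, 227), (0.49, 266, 174), (0.43, 297, 167)]
tube [(0.54, 329, 201), (0.53, 351, 236)]
chamber [(0.98, 444, 212)]
case_nest [(0.92, 214, 198)]
lid [(0.95, 210, 197)]
lid_bar [(0.71, 213, 196), (0.21, 212, 197)]
logger_spot [(0.72, 211, 198), (0.69, 441, 212)]
wrist 65.70646984690485 322.85666280484605 197.6912210470575 [170.859 502.117 372.641] [0.11381453950859911, 0.8402012173176014, 0.52545102118255, 0.07077703972816025]
source []
collimator [(0.5, 177, 371)]
absorber []
logger []
tube []
chamber []
case_nest []
lid []
lid_bar []
logger_spot []
{'time_s': 1.65, 'joints': array([ 0.895,  0.313,  1.498,  0.   ,  1.331, -0.223]), 'dq': array([-0.001,  0.001, -0.001,  0.001,  0.002,  0.   ]), 'tau': array([  0.   , -41.216, -25.99 ,  -0.   ,   0.   ,  -0.   ]), 'eef_pos': array([229.69 , 472.084, 303.906]), 'ee_rot': array([-0.   ,  0.224,  0.974,  0.   ]), 'force': array([ 0.17 ,  0.193, -0.086]), 'wrist_torque': array([-0.016, -0.017, -0.028]), 'grip_width': 1.0049452406423711} 53.900000000000006
```

```bash
python3 - <<'E'
s=open('h.py').read()
s=s.replace("def ray(","def R(c):\n    q=c['rotation']; return Rot.from_quat([q[1],q[2],q[3],q[0]]).as_matrix()\ndef ray(").replace("np.array(c['rotation'])","R(c)").replace("import numpy as np, cv2","import numpy as np, cv2\nfrom scipy.spatial.transform import Rotation as Rot\nnp.set_printoptions(precision=2,suppress=True)")
open('h.py','w').write(s)
E
python3 - <<'E'
from h import *
c=load('top0'); print(R(c)); 
cv2.imwrite('pics/topc.png',cv2.resize(c['img'][100:300,130:530,::-1],None,fx=2,fy=2,interpolation=cv2.INTER_CUBIC))
E
```

```text
[[-0.03 -0.99  0.1 ]
 [-1.    0.03  0.01]
 [-0.01 -0.1  -0.99]]
```

View pics/topc.png

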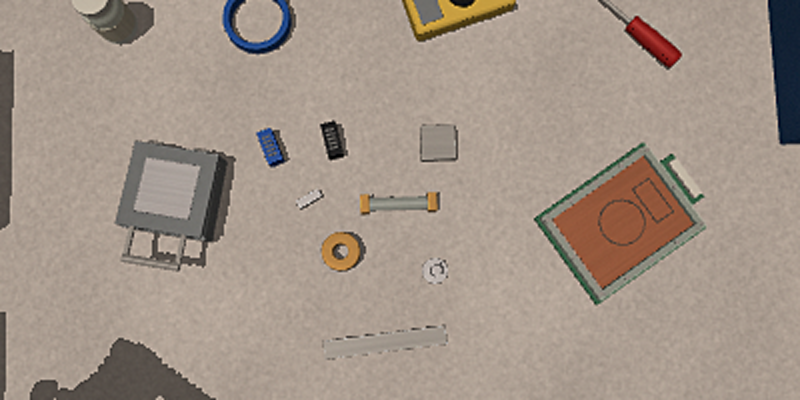

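View pics/scene0.png

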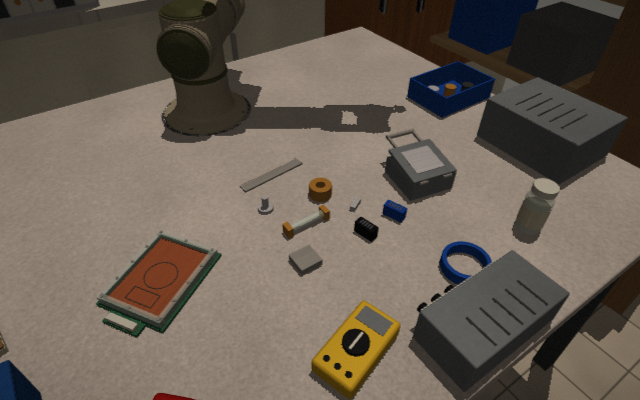

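View pics/wrist0.png

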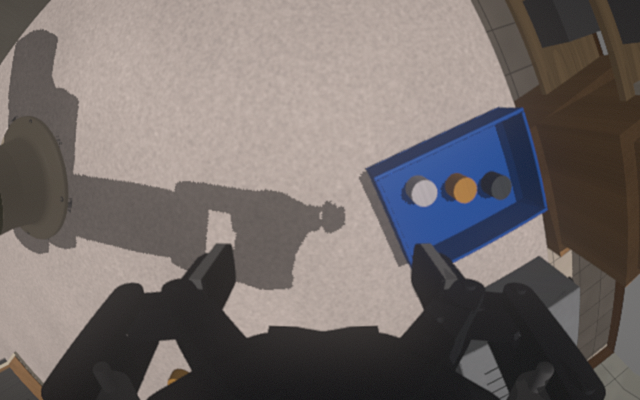

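Run:
```python
from h import *
t=load('top0');s=load('scene0');w=load('wrist0')
cc=lambda x,y:(130+x/2,100+y/2)
for n,p,z in [('source',(435,270),20),('ring',(342,251),30),('abs',(438,142),16),('logger',(332,140),28),('blue',(270,147),28),('circle',(622,222),12),('spot',(654,200),12),('conn',(683,178),15),('barL',(122,260),50),('barR',(180,268),50),('lidBL',(117,225),50),('lidTL',(137,143),52),('lidTR',(222,153),52),('lidBR',(207,240),50),('tubeL',(365,203),12),('tubeR',(433,202),12)]:
    P=onz(t,*cc(*p),z); print(n,P, 'scene',proj(s,P))
# wrist cam in tool frame
q=[0,.224,.974,0];T=Rot.from_quat([q[1],q[2],q[3],q[0]]).as_matrix()
print('camTool',T.T@(np.array(w['eye'])-[229.7,472.1,303.9]));print(T.T@R(w))
for z in (0,40,73): print(z,proj(w,np.array([229.7,472.1,303.9])+T@np.array([0,0,z]),True))
cv2.imwrite('pics/sc1.png',cv2.resize(s['img'][110:290,230:470,::-1],None,fx=3.3,fy=3.3,interpolation=cv2.INTER_CUBIC))
cv2.imwrite('pics/sc2.png',cv2.resize(s['img'][120:210,370:470,::-1],None,fx=6,fy=6,interpolation=cv2.INTER_CUBIC))
```

```text
source [434.23 -58.86  20.  ] scene [263.94 201.45]
ring [461.49  60.08  30.  ] scene [318.23 184.18]
abs [602.39 -68.99  16.  ] scene [303.69 256.26]
logger [606.77  69.96  28.  ] scene [364.2  223.08]
blue [599.88 151.11  28.  ] scene [392.98 205.22]
circle [ 490.25 -305.25   12.  ] scene [158.83 274.72]
spot [ 517.93 -348.65   12.  ] scene [139.55 296.95]
conn [ 545.46 -387.16   15.  ] scene [120.82 318.81]
barL [456.69 336.52  50.  ] scene [412.39 134.79]
barR [444.64 263.23  50.  ] scene [385.81 142.26]
lidBL [501.15 343.2   50.  ] scene [427.72 142.84]
lidTL [605.4 317.7  52. ] scene [453.96 169.1 ]
lidTR [589.28 208.97  52.  ] scene [411.89 183.29]
lidBR [478.96 229.05  50.  ] scene [384.33 154.46]
tubeL [524.68  29.36  12.  ] scene [323.2  212.76]
tubeR [523.48 -59.91  12.  ] scene [285.85 230.05]
camTool [ 66.04   1.3  -68.74]
[[-0.   -0.96 -0.27]
 [ 1.   -0.   -0.  ]
 [ 0.   -0.27  0.96]]
0 [318.86 351.46]
40 [320.01 283.46]
73 [320.6  249.47]
```

View pics/sc1.png

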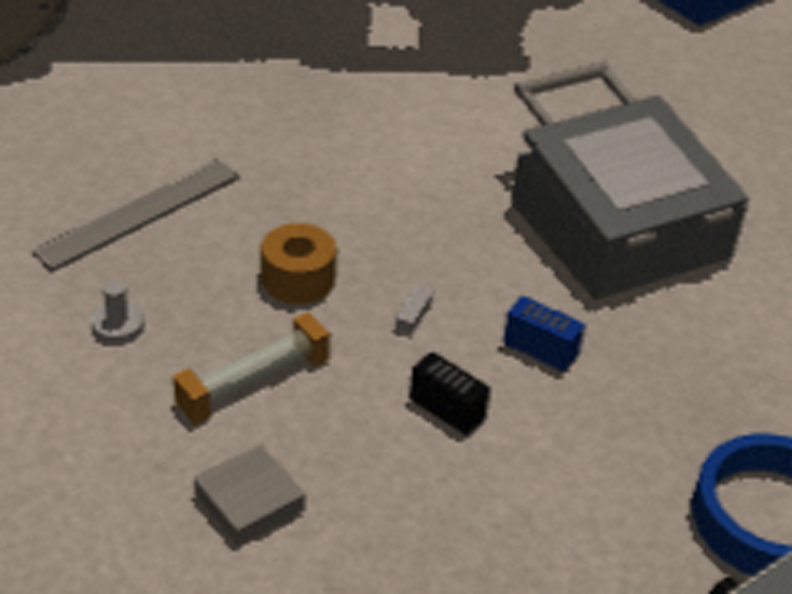

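View pics/sc2.png

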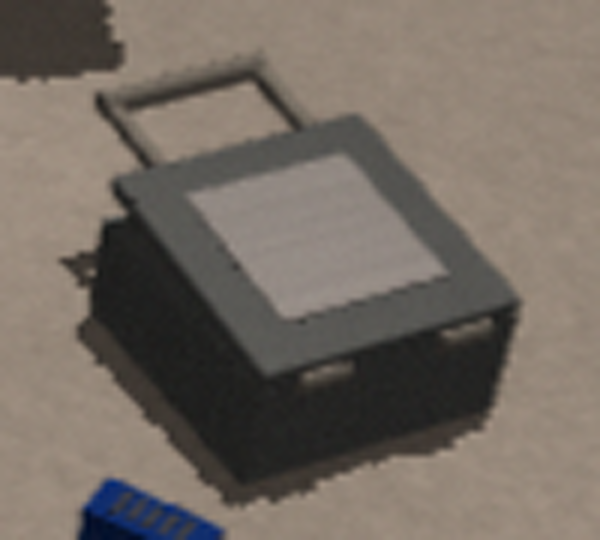

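Run:
```python
from h import *
t=load('top0');s=load('scene0')
cc=lambda x,y:(130+x/2,100+y/2)
c2=lambda x,y:(370+x/6,120+y/6)
c1=lambda x,y:(230+x/3.3,110+y/3.3)
for n,a,b in [('barR',(180,268),c2(103,98)),('barL',(123,261),c2(260,60)),('lidBR',(207,240),c2(120,185)),('lidBL',(117,225),c2(355,117)),('lidTL',(137,143),c2(517,300)),('lidTR',(222,153),c2(268,375)),('log',(332,124),c1(470,385)),('ring',(342,251),c1(298,247)),('src',(436,268),c1(116,290))]:
    print(n,*tri([ray(t,*cc(*a)),ray(s,*b)]))
```

```text
barR [445.46 260.74  67.55] [np.float64(2.5217845580421208), np.float64(2.5217845580423064)]
barL [456.46 332.91  64.12] [np.float64(2.869659086344938), np.float64(2.869659086344916)]
lidBR [482.35 232.53  59.48] [np.float64(6.784118410417718), np.float64(6.784118410417808)]
lidBL [501.65 341.77  59.69] [np.float64(2.2780872266867007), np.float64(2.278087226686643)]
lidTL [607.38 320.31  49.1 ] [np.float64(2.0483579463782493), np.float64(2.0483579463784025)]
lidTR [590.83 211.01  53.67] [np.float64(2.917225333144717), np.float64(2.9172253331447444)]
log [627.5   70.54  35.12] [np.float64(1.7843740247883444), np.float64(1.7843740247883937)]
ring [462.74  62.04  27.83] [np.float64(2.1640032033071255), np.float64(2.1640032033071783)]
src [437.08 -58.17  31.85] [np.float64(1.4109107546914754), np.float64(1.410910754691457)]
```

```bash
cat >> h.py <<'E'
def pose():
    s=readout.sense();q=s['ee_rot'];T=Rot.from_quat([q[1],q[2],q[3],q[0]]).as_matrix()
    return s,T,np.degrees(np.arctan2(T[1,0],T[0,0]))
def plan(x,y,z,yaw=None,n=None):
    """go to TCP x,y,z with tool-x yaw (deg, world)"""
    s,T,y0=pose(); p=np.array(s['eef_pos']); 
    if yaw is None: yaw=y0
    dy=(yaw-y0+180)%360-180; d=np.array([x,y,z])-p
    m=int(np.ceil(max(abs(dy)/8.5,np.linalg.norm(d)/48,1))); n=max(n or 1,m)
    print('from',p,'yaw',round(y0,2),'d',d,'dyaw',round(dy,2),'t',s['time_s'],'F',s['force'],'g',s['grip_width'])
    e=0;pp=p.copy();yy=y0
    for i in range(n):
        tgt=p+d*(i+1)/n; a=np.radians(yy); dx=tgt-pp
        tx=np.array([np.cos(a),np.sin(a)]);ty=np.array([np.sin(a),-np.cos(a)])
        r=[round(float(v),2) for v in (dx[:2]@tx/10,dx[:2]@ty/10,-dx[2]/10)]+[round(-dy/n,1)]
        print(r,end=',\n' if i==n-1 else ', ')
        pp=pp+np.array([*(10*(r[0]*tx+r[1]*ty)),-10*r[2]]);yy-=r[3]
E
python3 -c "
from h import *
plan(451,297,250,80.7)"
```

```text
from [229.69 472.08 303.91] yaw 154.06 d [ 221.31 -175.08  -53.91] dyaw -73.36 t 1.65 F [ 0.17  0.19 -0.09] g 1.0049452406423711
[-3.06, -0.67, 0.6, np.float64(8.2)], [-3.13, -0.23, 0.6, np.float64(8.2)], [-3.13, 0.22, 0.6, np.float64(8.2)], [-3.06, 0.66, 0.6, np.float64(8.2)], [-2.94, 1.09, 0.59, np.float64(8.2)], [-2.76, 1.5, 0.6, np.float64(8.2)], [-2.51, 1.88, 0.6, np.float64(8.2)], [-2.21, 2.22, 0.6, np.float64(8.2)], [-1.88, 2.51, 0.6, np.float64(8.2)],
```

apply_moves --pt "-3.1 -0.7 0.6 8.2" --pt "-3.1 -0.2 0.6 8.2" --pt "-3.1 0.2 0.6 8.2" --pt "-3.1 0.7 0.6 8.2" --pt "-2.9 1.1 0.6 8.2" --pt "-2.8 1.5 0.6 8.2" --pt "-2.5 1.9 0.6 8.2" --pt "-2.2 2.2 0.6 8.2"

```text
time_s: 2.45
eef_pos: [427.8, 315.8, 255.7]
ee_rot: [0.0, 0.719, 0.695, 0.0]
force: [0.8, 0.3, 0.5]
grip_width: 1.001
```

apply_moves --pt "-1.9 2.5 0.6 8.2" --pt "0 0 0 0" --pt "0 0 0 0"

```text
time_s: 2.75
eef_pos: [451.3, 296.9, 249.7]
ee_rot: [-0.0, 0.764, 0.645, -0.0]
force: [-0.5, -0.2, 1.0]
grip_width: 1.001
```

Run:
```python
from h import *
s,T,y=pose();print(s['eef_pos'],y,s['time_s'])
snap('wrist','w1')
```

```text
[451.35 296.87 249.74] 80.2807272199517 2.75
```

View pics/w1.png

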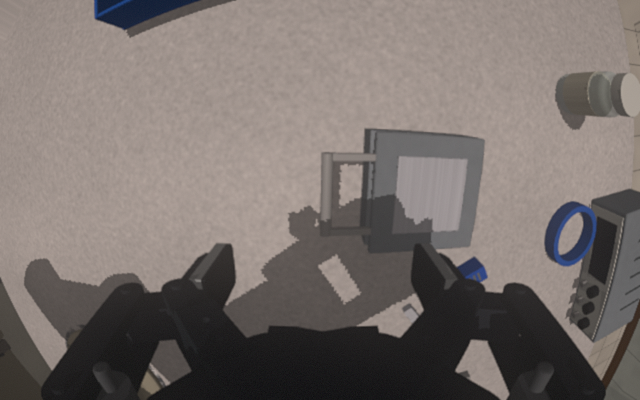

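Run:
```python
from h import *
w=load('w1');t=load('top0');s=load('scene0')
for z in (49,60,70): print(z,onz(w,327,153,z,True),onz(w,327.5,236,z,True))
cc=lambda x,y:(130+x/2,100+y/2)
c2=lambda x,y:(370+x/6,120+y/6)
print(tri([ray(w,327.5,236,True),ray(t,*cc(180,268)),ray(s,*c2(103,98))]))
print(tri([ray(w,327,153,True),ray(t,*cc(123,261)),ray(s,*c2(260,60))]))
cv2.imwrite('pics/w1c.png',cv2.resize(w['img'][110:270,290:510,::-1],None,fx=3.6,fy=3.6,interpolation=cv2.INTER_CUBIC))
```

```text
49 [461.98 329.71  49.  ] [449.55 252.87  49.  ]
60 [462.06 331.09  60.  ] [450.14 257.39  60.  ]
70 [462.14 332.34  70.  ] [450.67 261.5   70.  ]
(array([447.52, 260.28,  68.27]), [np.float64(3.0831348021236367), np.float64(3.969024163076019), np.float64(1.6790948455056778)])
(array([458.86, 331.72,  65.78]), [np.float64(3.2489499291244823), np.float64(4.527575349520151), np.float64(1.8990394895328215)])
```

View pics/w1c.png

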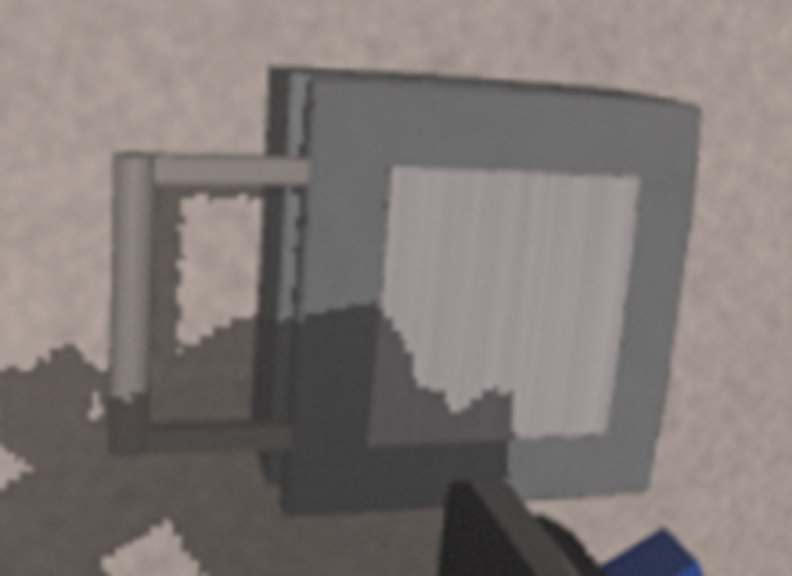

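```bash
python3 -c "
from h import *
plan(456,296,165,80.8)"
```

```text
from [450.95 297.35 249.97] yaw 80.34 d [  5.05  -1.35 -84.97] dyaw 0.46 t 2.8 F [ 0.24 -0.58  0.49] g 1.0034297947102442
[-0.02, 0.26, 4.25, np.float64(-0.2)], [-0.03, 0.26, 4.25, np.float64(-0.2)],
```

apply_moves --pt "0 0.2 4.2 -0.5" --pt "0 0.2 4.2 0" --pt "0 0 0 0" --pt "0 0 0 0" --grip 4.0 --force 30

```text
time_s: 3.2
eef_pos: [455.0, 297.1, 167.1]
ee_rot: [0.0, 0.761, 0.648, 0.0]
force: [0.2, -1.0, 0.1]
grip_width: 0.465
```

Run:
```python
from h import *
s,T,y=pose();print(s['eef_pos'],y,s['time_s'],s['grip_width'])
snap('wrist','w2')
```

```text
[455.05 297.14 167.05] 80.85611290215118 3.2 0.4650402949910066
```

View pics/w2.png

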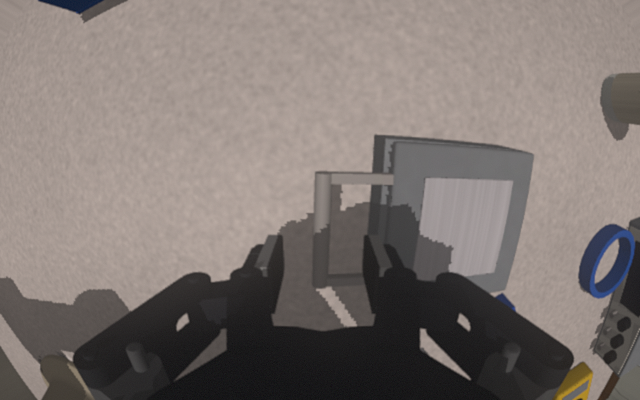

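Run:
```python
from h import *
w=load('w1');v=load('w2')
print(tri([ray(w,327,153,True),ray(v,322,172,True)]))
print(tri([ray(w,327.5,236,True),ray(v,321.5,287,True)]))
P,a=tri([ray(w,327,153,True),ray(v,322,172,True)]);Q,b=tri([ray(w,327.5,236,True),ray(v,321.5,287,True)]);M=(P+Q)/2;print(M)
plan(M[0],M[1],M[2]+54)
```

```text
(array([461.74, 331.17,  59.62]), [np.float64(0.3484927317416378), np.float64(0.34849273174165774)])
(array([450.13, 260.87,  68.19]), [np.float64(0.4551312200299225), np.float64(0.4551312200299071)])
[455.94 296.02  63.91]
from [455.57 297.19 168.04] yaw 80.83 d [  0.37  -1.17 -50.14] dyaw 0.0 t 3.25 F [-0.14  0.66  0.63] g 0.46952393375833834
[-0.05, 0.03, 2.51, np.float64(-0.0)], [-0.06, 0.03, 2.5, np.float64(-0.0)],
```

apply_moves --pt "-0.1 0 2.5 0" --pt "0 0 2.5 0" --pt "0 0 0 0"

```text
time_s: 3.55
eef_pos: [454.6, 295.5, 115.7]
ee_rot: [-0.0, 0.762, 0.648, -0.001]
force: [0.4, 0.4, -0.1]
grip_width: 0.465
```

apply_moves --pt "0 0 0 0" --pt "0 0 0 0" --pt "0 0 0 0" --pt "0 0 0 0" --grip 0.5 --force 30

```text
time_s: 3.95
eef_pos: [454.0, 296.1, 117.1]
ee_rot: [-0.001, 0.762, 0.648, -0.0]
force: [-7.7, 2.9, 3.3]
grip_width: 0.105
```

```bash
python3 -c "
import numpy as np
ph=np.linspace(.14,1.82,15)
x=-15.0*np.cos(ph);z=15.0*np.sin(ph)
print(np.round(np.c_[np.diff(x),-np.diff(z)],2).tolist())"
```

```text
[[0.36, -1.76], [0.57, -1.71], [0.77, -1.63], [0.96, -1.52], [1.13, -1.4], [1.29, -1.25], [1.43, -1.09], [1.55, -0.91], [1.65, -0.72], [1.72, -0.52], [1.77, -0.31], [1.8, -0.09], [1.79, 0.12], [1.77, 0.34]]
```

apply_moves --pt "0 0.36 -1.76 0" --pt "0 0.57 -1.71 0" --pt "0 0.77 -1.63 0" --pt "0 0.96 -1.52 0" --pt "0 0 0 0"

```text
time_s: 4.45
eef_pos: [480.6, 291.3, 185.6]
ee_rot: [-0.001, 0.762, 0.648, -0.001]
force: [-15.7, -1.3, 10.6]
grip_width: 0.103
```

apply_moves --pt "0 -0.25 -0.18 0" --pt "0 0 0 0"

```text
time_s: 4.65
eef_pos: [479.7, 291.3, 185.4]
ee_rot: [0.001, 0.762, 0.648, 0.002]
force: [3.5, -2.2, -3.5]
grip_width: 0.101
```

apply_moves --pt "0 1.13 -1.4 0" --pt "0 1.29 -1.25 0" --pt "0 1.43 -1.09 0" --pt "0 1.55 -0.91 0" --pt "0 1.65 -0.72 0" --pt "0 0 0 0"

```text
time_s: 5.25
eef_pos: [550.0, 278.9, 240.5]
ee_rot: [0.001, 0.762, 0.647, 0.001]
force: [-3.6, -8.0, 8.7]
grip_width: 0.105
```

apply_moves --pt "-0.15 0 -0.12 0" --pt "0 1.72 -0.52 0" --pt "-0.05 1.77 -0.31 0" --pt "-0.05 1.8 -0.09 0" --pt "-0.05 1.79 0.12 0" --pt "0 0 0 0"

```text
time_s: 5.85
eef_pos: [619.3, 265.5, 248.1]
ee_rot: [0.001, 0.762, 0.647, 0.002]
force: [2.4, -1.6, 5.1]
grip_width: 0.102
```

apply_moves --pt "-0.05 1.75 0.4 0" --pt "0 0 0 0"

```text
time_s: 6.05
eef_pos: [635.9, 262.3, 244.3]
ee_rot: [0.001, 0.762, 0.648, 0.002]
force: [2.3, -1.9, 5.3]
grip_width: 0.105
```

apply_moves --pt "0 0 0 0" --pt "0 0 0 0" --pt "0 0 0 0" --pt "0 0 -3 0" --pt "0 -1 -5 0" --pt "0 -3 -4 0" --pt "0 -4 0 0" --pt "0 -4 0 0" --grip 4.0

```text
time_s: 6.85
eef_pos: [515.1, 282.0, 362.7]
ee_rot: [0.0, 0.762, 0.648, 0.001]
force: [0.1, 0.1, -0.2]
grip_width: 0.467
```

Run:
```python
from h import *
s,T,y=pose();print(s['eef_pos'],y,s['time_s'],s['grip_width'],s['joints'])
snap('wrist','w3')
```

```text
[515.1  281.97 362.72] 80.75628032959874 6.85 0.4666131777364932 [0.3  0.42 1.19 0.   1.53 0.46]
```

View pics/w3.png

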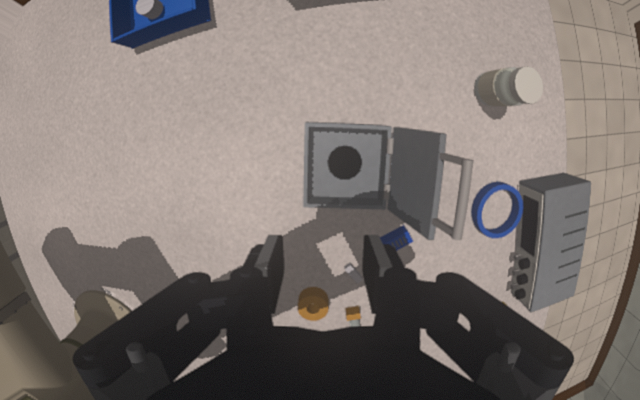

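Run:
```python
from h import *
w=load('w3');g=cv2.cvtColor(w['img'],cv2.COLOR_RGB2GRAY)
m=np.zeros_like(g);m[135:190,320:370]=(g[135:190,320:370]<55)
n,l,st,ce=cv2.connectedComponentsWithStats(m);i=1+np.argmax(st[1:,4]);print(st[i],ce[i])
P=onz(w,*ce[i],5,True);print('nest',P)
cv2.imwrite('pics/w3c.png',cv2.resize(w['img'][110:220,290:450,::-1],None,fx=5,fy=5,interpolation=cv2.INTER_CUBIC))
```

```text
[331 147  30  31 453] [348.26 165.04]
nest [551.96 274.03   5.  ]
```

View pics/w3c.png

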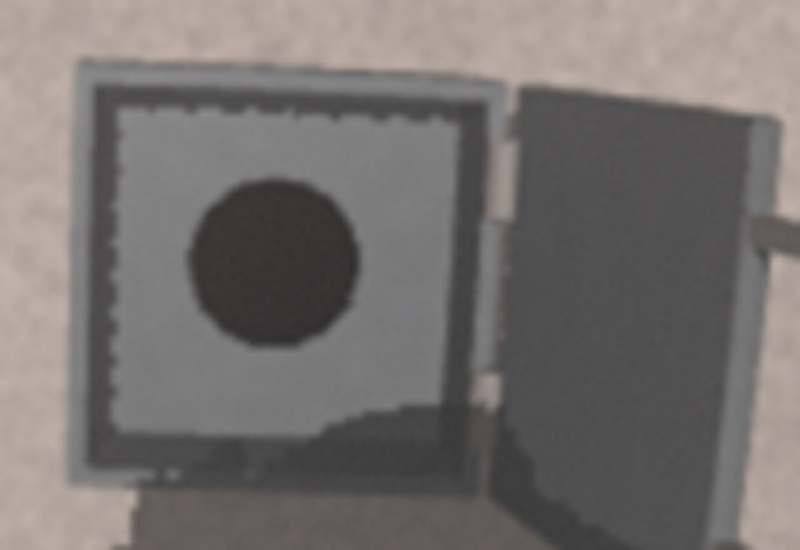

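Run:
```python
from h import *
w=load('w3')
f=lambda x,y:((x+.5)/5-.5+290,(y+.5)/5-.5+110)
print('nest',onz(w,*f(274,263),5,True))
a,b,c=[onz(w,*f(*p),44,True) for p in [(78,62),(508,82),(68,485)]]
print(a,b,c,np.degrees(np.arctan2(*(b-a)[1::-1])),np.degrees(np.arctan2(*(a-c)[1::-1])),np.linalg.norm(b-a),np.linalg.norm(a-c),(b+c)/2)
plan(434,-58,250,90)
```

```text
nest [547.21 278.85   5.  ]
[505.01 343.3   44.  ] [611.13 322.29  44.  ] [483.6  235.91  44.  ] -11.19680130681361 78.72529831019672 108.17514950098344 109.5014862392405 [547.37 279.1   44.  ]
from [509.67 283.41 362.02] yaw 80.94 d [ -75.67 -341.41 -112.02] dyaw 9.06 t 6.9 F [-3.09  2.01  1.05] g 0.46428099192827876
[-4.36, -0.26, 1.4, np.float64(-1.1)], [-4.36, -0.35, 1.4, np.float64(-1.1)], [-4.35, -0.43, 1.4, np.float64(-1.1)], [-4.34, -0.51, 1.4, np.float64(-1.1)], [-4.33, -0.6, 1.4, np.float64(-1.1)], [-4.32, -0.68, 1.4, np.float64(-1.1)], [-4.3, -0.76, 1.4, np.float64(-1.1)], [-4.29, -0.84, 1.4, np.float64(-1.1)],
```

apply_moves --pt "-4.4 -0.2 1.4 0" --pt "-4.4 -0.2 1.4 0" --pt "-4.4 -0.2 1.4 0" --pt "-4.4 -0.2 1.4 0" --pt "-4.4 -0.2 1.4 0" --pt "-4.4 -0.2 1.4 0" --pt "-4.4 -0.2 1.4 0" --pt "-4.3 -0.2 1.4 0" --grip 4.0

```text
time_s: 7.7
eef_pos: [443.7, -63.4, 249.5]
ee_rot: [0.0, 0.762, 0.648, 0.0]
force: [1.6, -0.3, -0.7]
grip_width: 0.47
```

apply_moves --pt "0 0 0 0" --pt "0 0 0 0"

```text
time_s: 7.9
eef_pos: [444.4, -62.3, 249.9]
ee_rot: [-0.0, 0.762, 0.647, 0.0]
force: [-0.1, 0.3, 1.2]
grip_width: 0.468
```

Run:
```python
from h import *
s,T,y=pose();print(s['eef_pos'],y,s['time_s'],s['grip_width'])
snap('wrist','w4')
plan(437,-58,250)
```

```text
[444.37 -62.26 249.87] 80.6613662608394 7.9 0.46775127174257514
from [444.66 -61.53 250.15] yaw 80.76 d [-7.66  3.53 -0.15] dyaw 0.0 t 7.95 F [0.56 0.24 0.29] g 0.4666394976952307
[0.23, -0.81, 0.02, np.float64(-0.0)],
```

View pics/w4.png

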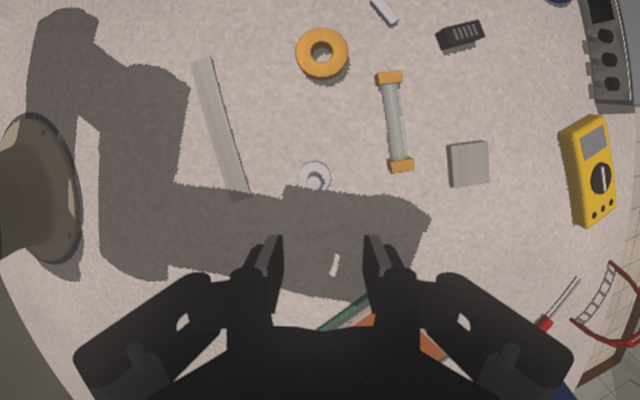

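Run:
```python
from h import *
w=load('w4')
cv2.imwrite('pics/w4c.png',cv2.resize(w['img'][145:215,275:355,::-1],None,fx=8,fy=8,interpolation=cv2.INTER_CUBIC))
```

```text
(no output)
```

View pics/w4c.png

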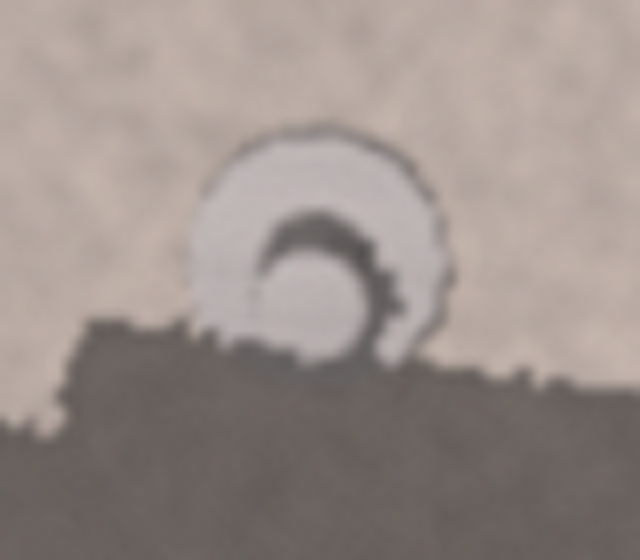

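Run:
```python
from h import *
w=load('w4');s=load('scene0');t=load('top0')
f=lambda x,y:((x+.5)/8-.5+275,(y+.5)/8-.5+145)
print(onz(w,*f(318,257),8,True),onz(w,*f(310,307),34,True))
c1=lambda x,y:(230+x/3.3,110+y/3.3)
print('3-view stem top',tri([ray(w,*f(310,307),True),ray(t,347.8,233.8),ray(s,*c1(116,290))]))
plan(433,-38,165)
```

```text
[437.89 -56.41   8.  ] [437.5  -57.08  34.  ]
3-view stem top (array([437.36, -57.81,  31.84]), [np.float64(0.2568469704957728), np.float64(1.1924417919087262), np.float64(0.9630073423538031)])
from [444.66 -61.53 250.15] yaw 80.76 d [-11.66  23.53 -85.15] dyaw 0.0 t 7.95 F [0.56 0.24 0.29] g 0.4666394976952307
[1.07, -0.76, 4.26, np.float64(-0.0)], [1.07, -0.77, 4.26, np.float64(-0.0)],
```

Run:
```python
from h import *
plan(437.5,-57,86)
```

```text
from [444.66 -61.53 250.15] yaw 80.76 d [  -7.16    4.53 -164.15] dyaw 0.0 t 7.95 F [0.56 0.24 0.29] g 0.4666394976952307
[0.08, -0.19, 4.1, np.float64(-0.0)], [0.09, -0.2, 4.11, np.float64(-0.0)], [0.08, -0.19, 4.1, np.float64(-0.0)], [0.08, -0.2, 4.11, np.float64(-0.0)],
```

apply_moves --pt "0.3 -0.8 2 0" --pt "0 0 4 0" --pt "0 0 4 0" --pt "0 0 4 0" --pt "0 0 2.4 0" --pt "0 0 0 0" --pt "0 0 0 0"

```text
time_s: 8.65
eef_pos: [437.8, -57.1, 86.7]
ee_rot: [0.0, 0.761, 0.648, 0.0]
force: [-0.0, 0.0, 0.8]
grip_width: 0.464
```

apply_moves --pt "0 0 0 0" --pt "0 0 0 0" --pt "0 0 0 0" --pt "0 0 0 0" --grip 0.8 --force 25

```text
time_s: 9.05
eef_pos: [437.9, -57.8, 87.2]
ee_rot: [0.001, 0.762, 0.648, 0.001]
force: [-0.3, 2.9, 7.6]
grip_width: 0.143
```

Run:
```python
from h import *
s,T,y=pose();print(s['eef_pos'],y,s['time_s'],s['grip_width'],s['force'])
snap('wrist','w5')
```

```text
[437.91 -57.82  87.22] 80.75435072691678 9.05 0.14317761496804446 [-0.32  2.87  7.61]
```

View pics/w5.png

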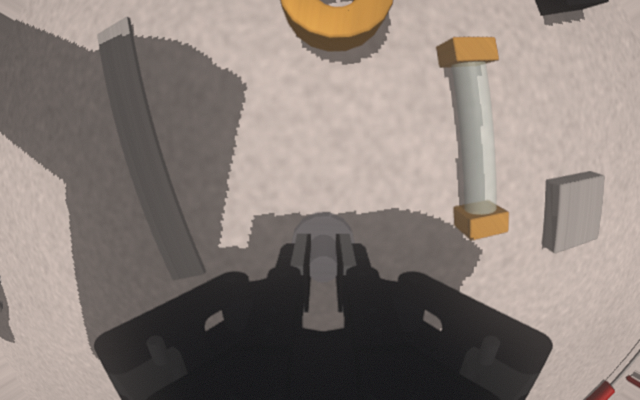

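apply_moves --pt "0 0 -2 0" --pt "0 0 -5 0" --pt "0 0 -5 0" --pt "0 0 0 0"

```text
time_s: 9.5
eef_pos: [439.1, -58.5, 212.1]
ee_rot: [0.005, 0.762, 0.648, 0.003]
force: [0.5, -0.2, -1.1]
grip_width: 0.142
```

Run:
```python
from h import *
plan(547.3,279,207,79)
```

```text
from [439.15 -58.47 212.08] yaw 80.77 d [108.15 337.47  -5.08] dyaw -1.77 t 9.5 F [ 0.52 -0.22 -1.06] g 0.1417798177717436
[4.38, 0.66, 0.06, np.float64(0.2)], [4.38, 0.64, 0.07, np.float64(0.2)], [4.39, 0.63, 0.06, np.float64(0.2)], [4.39, 0.61, 0.06, np.float64(0.2)], [4.38, 0.6, 0.07, np.float64(0.2)], [4.4, 0.58, 0.06, np.float64(0.2)], [4.39, 0.56, 0.06, np.float64(0.2)], [4.39, 0.55, 0.07, np.float64(0.2)],
```

apply_moves --pt "4.4 0.6 0 0.2" --pt "4.4 0.6 0 0.2" --pt "4.4 0.6 0 0.2" --pt "4.4 0.6 0 0.2" --pt "4.4 0.6 0 0.2" --pt "4.4 0.6 0 0.2" --pt "4.4 0.6 0 0.2" --pt "4.3 0.6 0 0.2"

```text
time_s: 10.3
eef_pos: [545.1, 281.6, 206.0]
ee_rot: [0.0, 0.771, 0.637, 0.0]
force: [0.2, -0.8, -0.7]
grip_width: 0.137
```

apply_moves --pt "0 0 0 0" --pt "0 0 0 0" --pt "0 0 0 0"

```text
time_s: 10.6
eef_pos: [544.9, 278.8, 205.9]
ee_rot: [0.0, 0.771, 0.637, -0.0]
force: [-1.0, -0.4, -1.0]
grip_width: 0.148
```

Run:
```python
from h import *
snap('wrist','w6')
plan(547.3,279,110,79)
```

```text
from [544.96 278.62 206.  ] yaw 79.09 d [  2.34   0.38 -96.  ] dyaw -0.09 t 10.65 F [-0.31  0.6  -0.73] g 0.13991551507901934
[0.03, 0.07, 3.2, np.float64(0.0)], [0.02, 0.08, 3.2, np.float64(0.0)], [0.03, 0.07, 3.2, np.float64(0.0)],
```

View pics/w6.png

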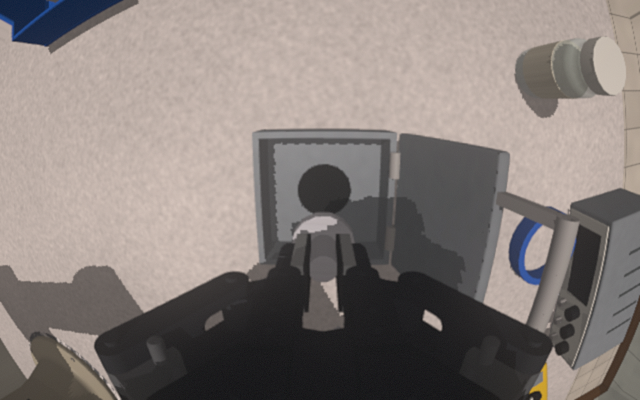

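Run:
```python
from h import *
w=load('w6')
cv2.imwrite('pics/w6c.png',cv2.resize(w['img'][120:290,240:420,::-1],None,fx=4,fy=4,interpolation=cv2.INTER_CUBIC))
print(onz(w,324.5,189,5,True))
```

```text
[547.93 279.91   5.  ]
```

View pics/w6c.png

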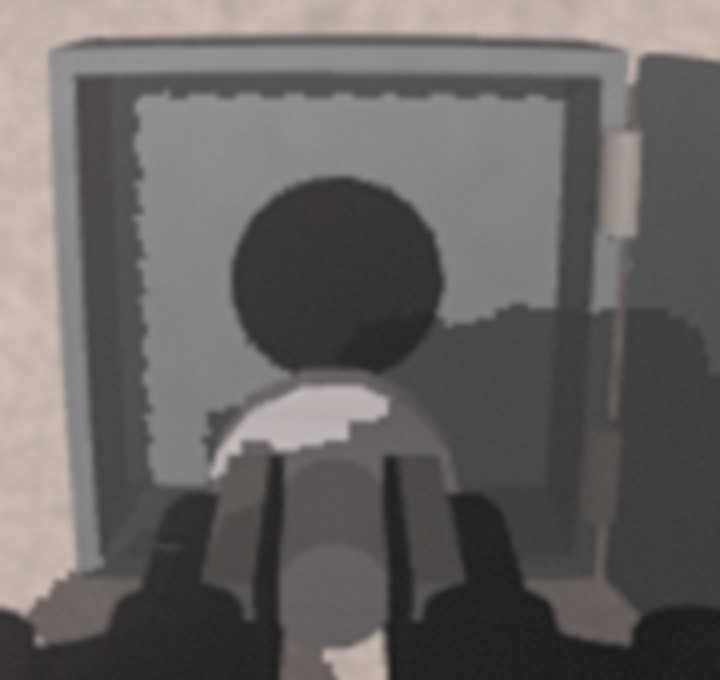

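apply_moves --pt "0.1 0.25 3.5 0" --pt "0 0 3.5 0" --pt "0 0 3 0" --pt "0 0 0 0" --pt "0 0 0 0"

```text
time_s: 11.15
eef_pos: [548.1, 279.6, 106.9]
ee_rot: [0.0, 0.771, 0.637, 0.0]
force: [-0.1, -0.5, 0.8]
grip_width: 0.144
```

apply_moves --pt "0 0 0.5 0" --pt "0 0 0.4 0" --pt "0 0 0 0"

```text
time_s: 11.45
eef_pos: [547.7, 280.1, 97.1]
ee_rot: [0.0, 0.771, 0.637, 0.0]
force: [-0.1, -0.4, -0.6]
grip_width: 0.145
```

apply_moves --pt "0 0 0.3 0" --pt "0 0 0.1 0" --pt "0 0 0 0"

```text
time_s: 11.75
eef_pos: [547.6, 280.2, 92.7]
ee_rot: [-0.0, 0.771, 0.637, -0.0]
force: [0.3, 0.1, -0.7]
grip_width: 0.141
```

apply_moves --pt "0 0 0.15 0" --pt "0 0 0 0"

```text
time_s: 11.95
eef_pos: [547.8, 280.3, 92.3]
ee_rot: [0.0, 0.771, 0.637, 0.0]
force: [-4.3, -0.0, 7.4]
grip_width: 0.146
```

apply_moves --pt "0 0 0 0" --pt "0 0 0 0" --pt "0 0 0 0" --pt "0 0 -2 0" --pt "0 0 -4 0" --pt "0 0 -4 0" --pt "0 -1 -5 0" --pt "0 -1.5 -5 0" --grip 3.0

```text
time_s: 12.75
eef_pos: [523.7, 284.4, 289.9]
ee_rot: [-0.0, 0.771, 0.637, -0.0]
force: [0.7, -0.6, -0.9]
grip_width: 0.35
```

apply_moves --pt "0 0 0 0" --pt "0 0 0 0"

```text
time_s: 12.95
eef_pos: [523.9, 284.8, 288.9]
ee_rot: [0.0, 0.771, 0.637, 0.001]
force: [-0.4, -0.0, 0.1]
grip_width: 0.351
```

Run:
```python
from h import *
s,T,y=pose();print(s['eef_pos'],y,s['time_s'],s['grip_width'],s['force'])
w=snap('wrist','w7')
cv2.imwrite('pics/w7c.png',cv2.resize(w['img'][90:290,240:500,::-1],None,fx=3,fy=3,interpolation=cv2.INTER_CUBIC))
```

```text
[523.88 284.84 288.94] 79.17879067488929 12.95 0.3509209229551797 [-0.43 -0.05  0.06]
```

View pics/w7c.png

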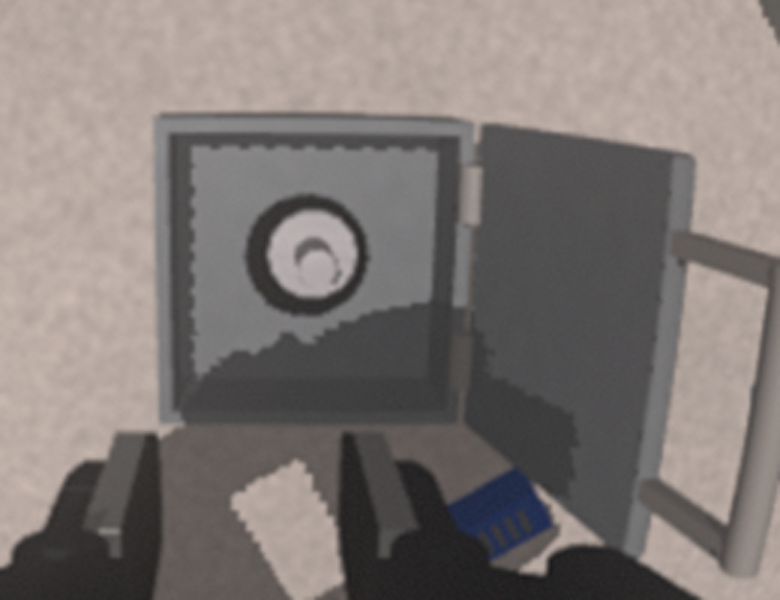

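Run:
```python
from h import *
plan(636,262.3,300,79)
ph=np.linspace(1.809,0.034,18)
x=-15.0*np.cos(ph);z=15.0*np.sin(ph)
print(np.round(np.c_[np.diff(x),-np.diff(z)],2).tolist())
```

```text
from [523.81 284.59 287.42] yaw 79.16 d [112.19 -22.29  12.58] dyaw -0.16 t 13.0 F [ 0.94  0.76 -0.8 ] g 0.3537831872648591
[-0.03, 3.81, -0.42, np.float64(0.1)], [-0.02, 3.82, -0.42, np.float64(0.1)], [-0.01, 3.81, -0.42, np.float64(0.1)],
[[-1.54, -0.29], [-1.56, -0.13], [-1.57, 0.04], [-1.55, 0.2], [-1.52, 0.36], [-1.48, 0.52], [-1.42, 0.67], [-1.34, 0.81], [-1.25, 0.95], [-1.14, 1.07], [-1.02, 1.18], [-0.89, 1.28], [-0.76, 1.37], [-0.61, 1.44], [-0.46, 1.5], [-0.3, 1.54], [-0.13, 1.56]]
```

apply_moves --pt "0 3.8 -0.5 0" --pt "0 3.8 -0.5 0" --pt "0 3.8 0 0" --pt "0 0 0 0" --pt "0 0 0 0" --grip 4.0

```text
time_s: 13.5
eef_pos: [636.2, 262.8, 295.5]
ee_rot: [-0.001, 0.771, 0.637, -0.002]
force: [0.3, 0.7, -0.8]
grip_width: 0.467
```

Run:
```python
from h import *
w=snap('wrist','w8')
cv2.imwrite('pics/w8c.png',cv2.resize(w['img'][90:340,190:450,::-1],None,fx=2.4,fy=2.4,interpolation=cv2.INTER_CUBIC))
plan(636,262.3,244,79)
```

```text
from [635.54 263.31 296.52] yaw 79.16 d [  0.46  -1.01 -52.52] dyaw -0.16 t 13.55 F [0.14 0.44 0.43] g 0.4692412652118121
[-0.05, 0.03, 2.63, np.float64(0.1)], [-0.04, 0.03, 2.62, np.float64(0.1)],
```

View pics/w8c.png

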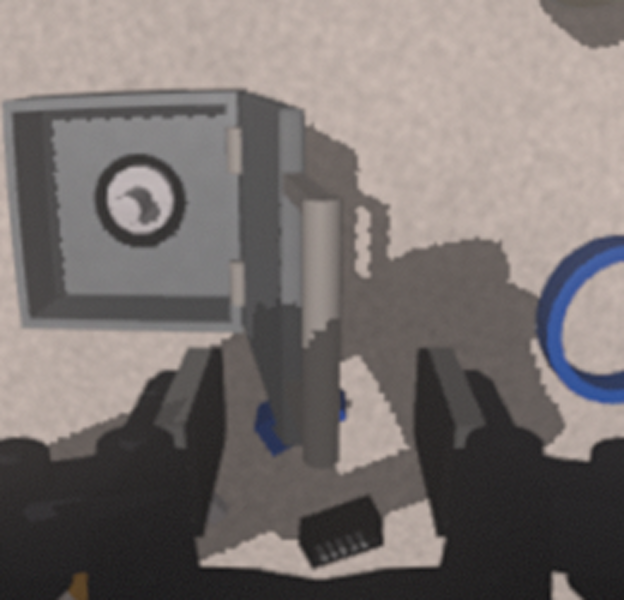

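apply_moves --pt "-0.1 0 2.6 0" --pt "0 0 2.5 0" --pt "0 0 0 0" --pt "0 0 0 0"

```text
time_s: 13.95
eef_pos: [635.2, 262.7, 248.1]
ee_rot: [0.0, 0.771, 0.637, 0.0]
force: [0.2, -0.5, 0.8]
grip_width: 0.468
```

apply_moves --pt "0 0 0 0" --pt "0 0 0 0" --pt "0 0 0 0" --pt "0 0 0 0" --grip 0.5 --force 30

```text
time_s: 14.35
eef_pos: [636.1, 262.4, 248.7]
ee_rot: [0.001, 0.771, 0.637, 0.001]
force: [-0.3, 0.9, 6.8]
grip_width: 0.103
```

apply_moves --pt "0 -1.54 -0.29 0" --pt "0 -1.56 -0.13 0" --pt "0 -1.57 0.04 0" --pt "0 -1.55 0.2 0" --pt "0 0 0 0"

```text
time_s: 14.85
eef_pos: [573.7, 274.5, 249.8]
ee_rot: [0.0, 0.77, 0.638, 0.0]
force: [-1.6, 0.9, 4.3]
grip_width: 0.106
```

apply_moves --pt "0 -1.52 0.36 0" --pt "0 -1.48 0.52 0" --pt "0 -1.42 0.67 0" --pt "0 -1.34 0.81 0" --pt "0 -1.25 0.95 0" --pt "0 0 0 0"

```text
time_s: 15.45
eef_pos: [505.1, 287.6, 215.3]
ee_rot: [-0.001, 0.771, 0.637, -0.001]
force: [-2.6, 2.5, 1.6]
grip_width: 0.1
```

apply_moves --pt "0 -1.14 1.07 0" --pt "0 -1.02 1.18 0" --pt "0 -0.89 1.28 0" --pt "0 -0.76 1.37 0" --pt "0 0 0 0"

```text
time_s: 15.95
eef_pos: [468.1, 294.8, 165.9]
ee_rot: [-0.001, 0.771, 0.637, -0.001]
force: [-3.0, 4.7, 0.6]
grip_width: 0.099
```

apply_moves --pt "0 -0.61 1.44 0" --pt "0 -0.46 1.5 0" --pt "0 -0.3 1.5 0" --pt "0 0 0 0"

```text
time_s: 16.35
eef_pos: [454.5, 297.3, 121.1]
ee_rot: [-0.001, 0.771, 0.637, -0.001]
force: [-5.2, 6.3, -0.8]
grip_width: 0.105
```

apply_moves --pt "0 -0.1 0.8 0" --pt "0 0 0.4 0" --pt "0 0 0 0"

```text
time_s: 16.65
eef_pos: [453.3, 297.5, 109.7]
ee_rot: [-0.002, 0.771, 0.637, -0.002]
force: [-8.2, 5.6, 0.2]
grip_width: 0.101
```

apply_moves --pt "0 0 0.3 0" --pt "0 0 0 0"

```text
time_s: 16.85
eef_pos: [453.2, 297.5, 106.8]
ee_rot: [-0.002, 0.771, 0.637, -0.002]
force: [-9.3, 6.4, -0.5]
grip_width: 0.099
```

apply_moves --pt "0 0 0.3 0" --pt "0 0 0 0"

```text
time_s: 17.05
eef_pos: [453.1, 297.5, 103.8]
ee_rot: [-0.002, 0.771, 0.637, -0.002]
force: [-9.6, 6.7, -0.2]
grip_width: 0.104
```

apply_moves --pt "0 -0.1 0.3 0" --pt "0 0 0 0"

```text
time_s: 17.25
eef_pos: [452.8, 297.6, 102.2]
ee_rot: [-0.001, 0.771, 0.637, -0.001]
force: [-8.4, 3.0, 10.5]
grip_width: 0.097
```

apply_moves --pt "0 0 0.2 0" --pt "0 0 0 0"

```text
time_s: 17.45
eef_pos: [452.9, 297.7, 101.6]
ee_rot: [-0.001, 0.771, 0.637, -0.001]
force: [-16.0, 1.5, 25.1]
grip_width: 0.101
```

apply_moves --pt "0 0 0 0" --pt "0 0 0 0" --pt "0 0 0 0" --pt "0 0 -4 0" --pt "0 0 -5 0" --pt "0 0 -5 0" --pt "0 0 0 0" --grip 3.5

```text
time_s: 18.15
eef_pos: [455.1, 297.9, 246.0]
ee_rot: [0.002, 0.771, 0.637, 0.006]
force: [-0.3, 0.8, -1.2]
grip_width: 0.409
```

Run:
```python
from h import *
w=snap('wrist','w9');s=snap('scene','s9')
a=cv2.resize(w['img'][110:270,290:510,::-1],None,fx=3,fy=3,interpolation=cv2.INTER_CUBIC)
cv2.imwrite('pics/w9c.png',a)
cv2.imwrite('pics/s9c.png',cv2.resize(s['img'][110:210,370:470,::-1],None,fx=6,fy=6,interpolation=cv2.INTER_CUBIC))
plan(455,290,200)
```

```text
from [453.34 297.16 240.05] yaw 79.15 d [  1.66  -7.16 -40.05] dyaw 0.0 t 18.25 F [-0.33 -1.55 -0.43] g 0.4113809304012154
[-0.67, 0.3, 4.01, np.float64(-0.0)],
```

View pics/w9c.png

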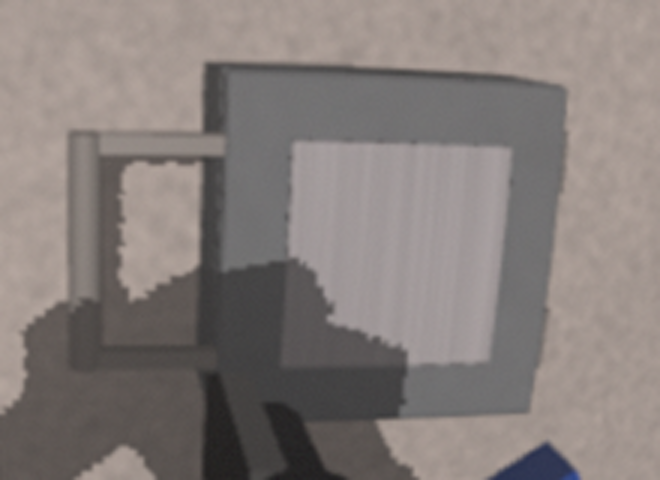

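View pics/s9c.png

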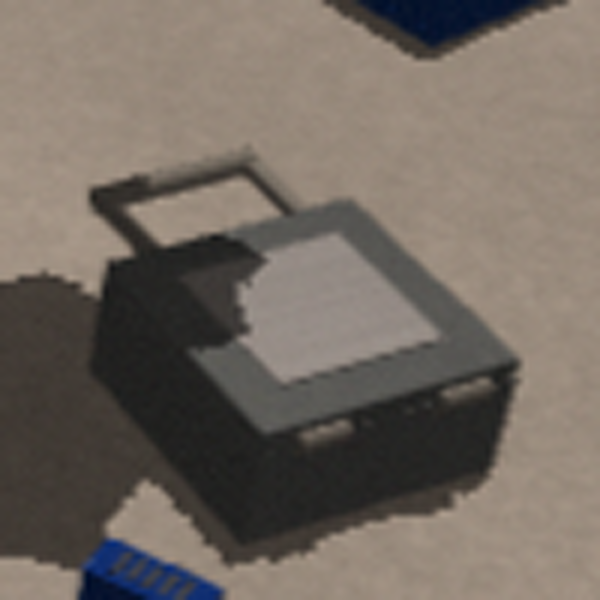

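Run:
```python
from h import *
plan(506,287,150)
```

```text
from [453.34 297.16 240.05] yaw 79.15 d [ 52.66 -10.16 -90.05] dyaw 0.0 t 18.25 F [-0.33 -1.55 -0.43] g 0.4113809304012154
[-0.0, 1.79, 3.0, np.float64(-0.0)], [-0.0, 1.79, 3.0, np.float64(-0.0)], [-0.01, 1.78, 3.01, np.float64(-0.0)],
```

apply_moves --pt "0 2.7 2 0" --pt "0 2.7 3 0" --pt "0 0 4 0" --pt "0 0 0 0" --pt "0 0 0 0" --grip 0

```text
time_s: 18.75
eef_pos: [505.7, 287.0, 149.1]
ee_rot: [-0.0, 0.771, 0.637, -0.001]
force: [0.5, 0.2, 1.0]
grip_width: 0.002
```

apply_moves --pt "0 0 1.2 0" --pt "0 0 0.6 0" --pt "0 0 0.2 0" --pt "0 0 0 0"

```text
time_s: 19.15
eef_pos: [505.9, 287.2, 129.7]
ee_rot: [0.0, 0.771, 0.637, 0.0]
force: [-0.3, 0.5, 0.6]
grip_width: -0.001
```

apply_moves --pt "0 0 0.2 0" --pt "0 0 0.2 0" --pt "0 0 0 0"

```text
time_s: 19.45
eef_pos: [506.1, 287.2, 125.7]
ee_rot: [0.0, 0.771, 0.637, 0.0]
force: [0.2, -0.2, 0.7]
grip_width: -0.0
```

apply_moves --pt "0 0 0.2 0" --pt "0 0 0 0"

```text
time_s: 19.65
eef_pos: [506.1, 287.2, 125.4]
ee_rot: [0.0, 0.771, 0.637, 0.0]
force: [-6.3, -3.2, 16.9]
grip_width: -0.001
```

apply_moves --pt "0 0 0.15 0" --pt "0 0 0 0"

```text
time_s: 19.85
eef_pos: [506.2, 287.2, 125.2]
ee_rot: [0.0, 0.771, 0.637, 0.001]
force: [-11.2, -5.5, 28.7]
grip_width: -0.005
```

Run:
```python
from h import *
plan(455,25,230)
```

```text
from [506.19 287.25 125.24] yaw 79.18 d [ -51.19 -262.25  104.76] dyaw 0.0 t 19.85 F [-11.24  -5.5   28.71] g -0.005270342630615327
[-4.45, -0.02, -1.75, np.float64(-0.0)], [-4.46, -0.02, -1.74, np.float64(-0.0)], [-4.45, -0.01, -1.75, np.float64(-0.0)], [-4.45, -0.02, -1.74, np.float64(-0.0)], [-4.46, -0.02, -1.75, np.float64(-0.0)], [-4.45, -0.02, -1.75, np.float64(-0.0)],
```

apply_moves --pt "0 0 -5 0" --pt "-4.4 0 -3 0" --pt "-4.4 0 -2.5 0" --pt "-4.5 0 0 0" --pt "-4.5 0 0 0" --pt "-4.5 0 0 0" --pt "-4.4 0 0 0" --pt "0 0 0 0" --grip 6.8

```text
time_s: 20.65
eef_pos: [455.8, 24.3, 225.1]
ee_rot: [0.0, 0.772, 0.635, -0.0]
force: [-0.7, 0.1, 0.4]
grip_width: 0.795
```

apply_moves --pt "0 0 0 0" --pt "0 0 0 0"

```text
time_s: 20.85
eef_pos: [456.5, 28.9, 224.9]
ee_rot: [-0.0, 0.77, 0.637, 0.0]
force: [0.2, 0.5, -0.6]
grip_width: 0.797
```

Run:
```python
from h import *
s,T,y=pose();print(s['eef_pos'],y,s['time_s'],s['grip_width'])
w=snap('wrist','w10')
```

```text
[456.49  28.86 224.91] 79.20785673331811 20.85 0.7969390759952735
```

View pics/w10.png

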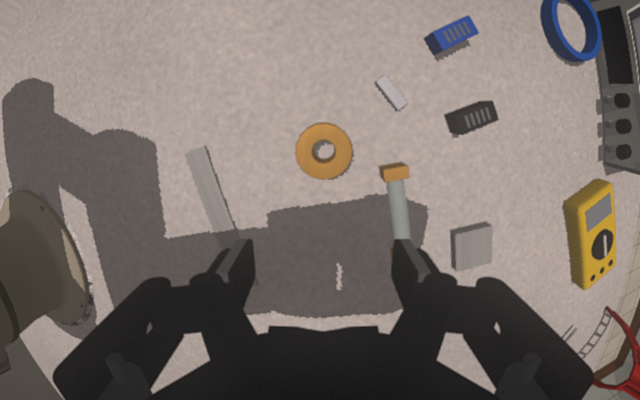

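Run:
```python
from h import *
w=load('w10')
cv2.imwrite('pics/w10c.png',cv2.resize(w['img'][115:190,285:365,::-1],None,fx=8,fy=8,interpolation=cv2.INTER_CUBIC))
# logger & absorber
cv2.imwrite('pics/w10d.png',cv2.resize(w['img'][90:280,430:510,::-1],None,fx=4,fy=3,interpolation=cv2.INTER_CUBIC))
```

```text
(no output)
```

View pics/w10c.png

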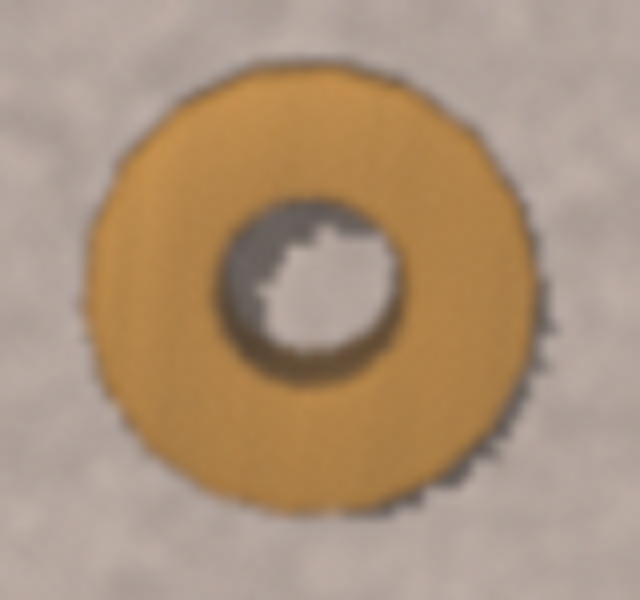

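Run:
```python
from h import *
w=load('w10');t=load('top0');s=load('scene0')
f=lambda x,y:((x+.5)/8-.5+285,(y+.5)/8-.5+115)
P=onz(w,*f(312.5,288.5),30,True);print(P, tri([ray(w,*f(312.5,288.5),True),ray(s,230+298/3.3,110+247/3.3)]), np.linalg.norm(onz(w,*f(87,288),30,True)-onz(w,*f(538,288),30,True)))
plan(P[0],P[1],76)
```

```text
[465.46  64.83  30.  ] (array([464.94,  64.06,  28.51]), [np.float64(0.7709436752819231), np.float64(0.7709436752820308)]) 48.26734378624901
from [456.5   29.06 224.88] yaw 79.25 d [   8.95   35.77 -148.88] dyaw 0.0 t 20.9 F [0.43 0.57 0.2 ] g 0.7954190875289537
[0.92, 0.05, 3.72, np.float64(-0.0)], [0.92, 0.06, 3.72, np.float64(-0.0)], [0.92, 0.05, 3.73, np.float64(-0.0)], [0.92, 0.05, 3.72, np.float64(-0.0)],
```

View pics/w10d.png

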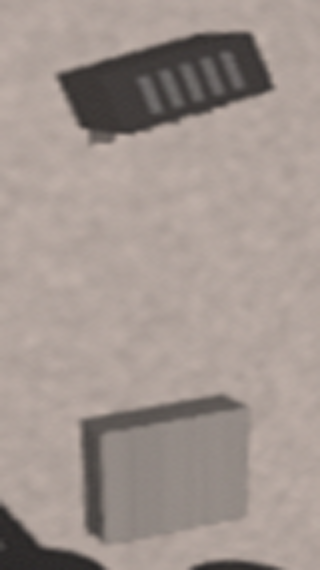

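apply_moves --pt "1.8 0.1 2 -8" --pt "0 0 3 -8" --pt "1.9 0.7 3 0" --pt "0 0 2 0" --pt "0 0 0 0" --pt "0 0 0 0"

```text
time_s: 21.5
eef_pos: [466.2, 65.7, 125.4]
ee_rot: [0.0, 0.674, 0.739, 0.0]
force: [-0.5, -0.5, 0.4]
grip_width: 0.794
```

Run:
```python
from h import *
plan(465.3,64.5,76)
```

```text
from [466.25  65.72 125.38] yaw 95.23 d [ -0.95  -1.22 -49.38] dyaw 0.0 t 21.5 F [-0.45 -0.53  0.38] g 0.7941020689272957
[-0.06, -0.05, 2.47, np.float64(-0.0)], [-0.05, -0.06, 2.47, np.float64(-0.0)],
```

apply_moves --pt "-0.1 -0.1 2.5 0" --pt "0 0 2.4 0" --pt "0 0 0 0" --pt "0 0 0 0"

```text
time_s: 21.9
eef_pos: [465.8, 64.0, 77.2]
ee_rot: [0.001, 0.675, 0.738, 0.0]
force: [0.6, -0.3, 0.0]
grip_width: 0.796
```

apply_moves --pt "0 0 0 0" --pt "0 0 0 0" --pt "0 0 0 0" --pt "0 0 0 0" --grip 4.2 --force 50

```text
time_s: 22.3
eef_pos: [465.7, 64.0, 77.6]
ee_rot: [0.001, 0.675, 0.738, 0.001]
force: [-2.7, 0.6, 10.5]
grip_width: 0.567
```

apply_moves --pt "0 0 -2 0" --pt "0 0 -5 0" --pt "0 0 -5 0" --pt "0 0 0 0"

```text
time_s: 22.7
eef_pos: [467.2, 63.9, 202.3]
ee_rot: [0.005, 0.674, 0.738, 0.004]
force: [0.8, 0.1, -5.3]
grip_width: 0.563
```

Run:
```python
from h import *
plan(470,-240,215)
```

```text
from [467.25  63.92 202.26] yaw 95.17 d [   2.75 -303.92   12.74] dyaw 0.0 t 22.7 F [ 0.77  0.13 -5.35] g 0.5633984708668951
[-4.33, -0.35, -0.18, np.float64(-0.0)], [-4.33, -0.35, -0.18, np.float64(-0.0)], [-4.32, -0.36, -0.19, np.float64(-0.0)], [-4.33, -0.35, -0.18, np.float64(-0.0)], [-4.33, -0.35, -0.18, np.float64(-0.0)], [-4.33, -0.35, -0.18, np.float64(-0.0)], [-4.32, -0.36, -0.18, np.float64(-0.0)],
```

Run:
```python
from h import *
plan(491,-304,230,122.5,n=9)
```

```text
from [467.25  63.92 202.26] yaw 95.17 d [  23.75 -367.92   27.74] dyaw 27.33 t 22.7 F [ 0.77  0.13 -5.35] g 0.5633984708668951
[-4.1, -0.11, -0.31, np.float64(-3.0)], [-4.08, -0.32, -0.31, np.float64(-3.0)], [-4.06, -0.53, -0.3, np.float64(-3.0)], [-4.03, -0.74, -0.31, np.float64(-3.0)], [-3.98, -0.96, -0.31, np.float64(-3.0)], [-3.93, -1.16, -0.31, np.float64(-3.0)], [-3.86, -1.37, -0.31, np.float64(-3.0)], [-3.79, -1.56, -0.31, np.float64(-3.0)], [-3.7, -1.77, -0.3, np.float64(-3.0)],
```

apply_moves --pt "-4.1 -0.1 -0.3 -3" --pt "-4.1 -0.3 -0.3 -3" --pt "-4.1 -0.5 -0.3 -3" --pt "-4.0 -0.7 -0.3 -3" --pt "-4.0 -1.0 -0.3 -3" --pt "-3.9 -1.2 -0.3 -3" --pt "-3.9 -1.4 -0.3 -3" --pt "-3.8 -1.6 -0.3 -3"

```text
time_s: 23.5
eef_pos: [485.5, -265.6, 219.5]
ee_rot: [-0.0, 0.506, 0.863, 0.0]
force: [1.7, 0.4, -3.6]
grip_width: 0.561
```

apply_moves --pt "-3.7 -1.8 -0.3 -3" --pt "0 0 0 0" --pt "0 0 0 0" --pt "0 0 0 0"

```text
time_s: 23.9
eef_pos: [488.1, -304.2, 222.4]
ee_rot: [-0.001, 0.483, 0.875, 0.0]
force: [0.8, 0.6, -4.0]
grip_width: 0.559
```

Run:
```python
from h import *
s,T,y=pose();print(s['eef_pos'],y,s['time_s'],s['grip_width'])
w=snap('wrist','w11')
```

```text
[ 488.12 -304.16  222.41] 122.18119417596382 23.9 0.5589604803291244
```

View pics/w11.png

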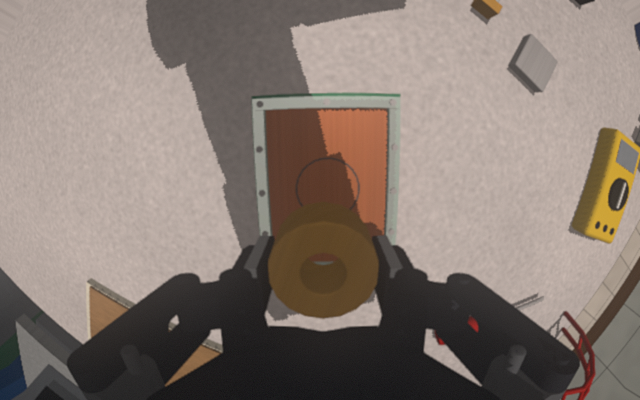

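Run:
```python
from h import *
w=load('w11')
a=cv2.resize(w['img'][85:245,245:410,::-1],None,fx=4,fy=4,interpolation=cv2.INTER_CUBIC)
a=cv2.convertScaleAbs(a,alpha=1.6)
cv2.imwrite('pics/w11c.png',a)
```

```text
(no output)
```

View pics/w11c.png

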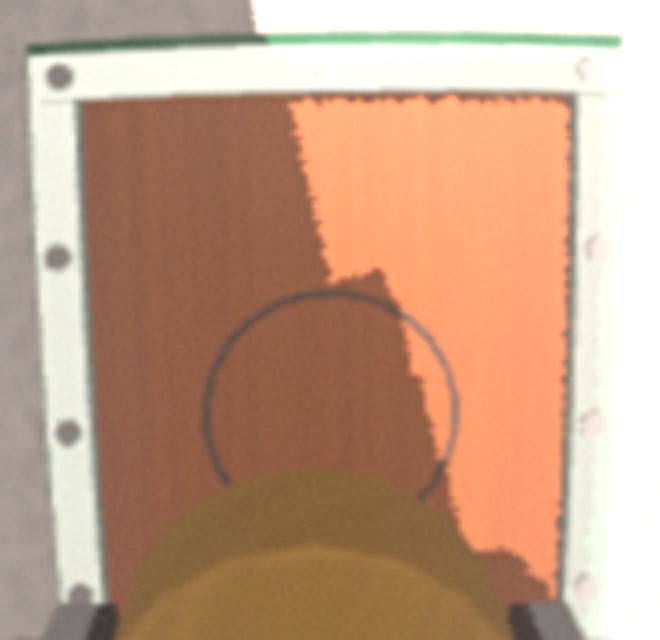

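Run:
```python
from h import *
from scipy.optimize import least_squares
w=load('w11')
f=lambda x,y:((x+.5)/4-.5+245,(y+.5)/4-.5+85)
pts=[(330,293),(206,410),(459,408),(230,484),(402,315),(425,497),(212,380),(453,380),(285,301),(375,302)]
Q=np.array([onz(w,*f(*p),12,True)[:2] for p in pts])
r=least_squares(lambda q:np.hypot(*(Q-q[:2]).T)-q[2],[490,-305,29]);print(r.x,r.fun)
# frame corners outer (z=22)
A=onz(w,*f(28,52),22,True);B=onz(w,*f(612,45),22,True)  # uncertain right
C=onz(w,*f(80,100),22,True);D=onz(w,*f(574,97),22,True);E=onz(w,*f(105,600),22,True);F=onz(w,*f(558,600),22,True)
an=lambda p,q:np.degrees(np.arctan2(*(q-p)[1::-1]))
print(C,D,an(C,D),np.linalg.norm(C-D),an(C,E),an(D,F),(C+D)/2)
# chamber origin from -x inner edge midpoint (75mm)
M=(C+D)/2;
for y in (-57.5,): print(M[:2]+75*np.array([np.cos(np.radians(y)),np.sin(np.radians(y))]))
t=load('top0')
cv2.imwrite('pics/tc.png',cv2.resize(t['img'][165:260,390:490,::-1],None,fx=8,fy=6.3,interpolation=cv2.INTER_CUBIC))
```

```text
[ 494.04 -302.32   29.22] [ 0.05  0.21  0.32 -0.32 -0.29 -0.02  0.05  0.08  0.29 -0.36]
[ 408.17 -269.19   22.  ] [ 498.53 -211.32   22.  ] 32.63776726603765 107.31331625054094 -57.163515000599695 -57.162179583917435 [ 453.35 -240.25   22.  ]
[ 493.65 -303.51]
```

View pics/tc.png

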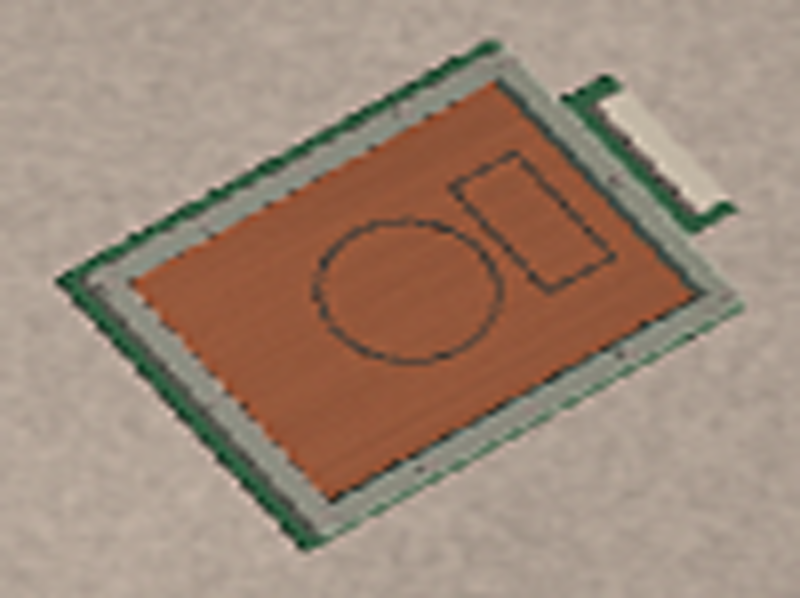

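Run:
```python
from h import *
plan(494.3,-303,98,122.8)
```

```text
from [ 488.24 -304.03  222.62] yaw 122.2 d [   6.06    1.03 -124.62] dyaw 0.6 t 23.95 F [-0.51  0.23 -4.06] g 0.5613400445045276
[-0.08, 0.19, 4.15, np.float64(-0.2)], [-0.08, 0.19, 4.16, np.float64(-0.2)], [-0.08, 0.19, 4.15, np.float64(-0.2)],
```

apply_moves --pt "-0.2 0.6 3 -0.6" --pt "0 0 4 0" --pt "0 0 4 0" --pt "0 0 1.4 0" --pt "0 0 0 0" --pt "0 0 0 0" --pt "0 0 0 0"

```text
time_s: 24.65
eef_pos: [495.2, -304.2, 101.1]
ee_rot: [0.002, 0.479, 0.878, -0.0]
force: [-0.5, -0.8, -5.0]
grip_width: 0.556
```

Run:
```python
from h import *
w=snap('wrist','w12')
plan(494.3,-303,91,122.8)
```

```text
from [ 495.05 -304.13  100.88] yaw 122.76 d [-0.75  1.13 -9.88] dyaw 0.04 t 24.7 F [ 0.58 -0.86 -3.01] g 0.5561584376344546
[0.14, -0.0, 0.99, np.float64(-0.0)],
```

View pics/w12.png

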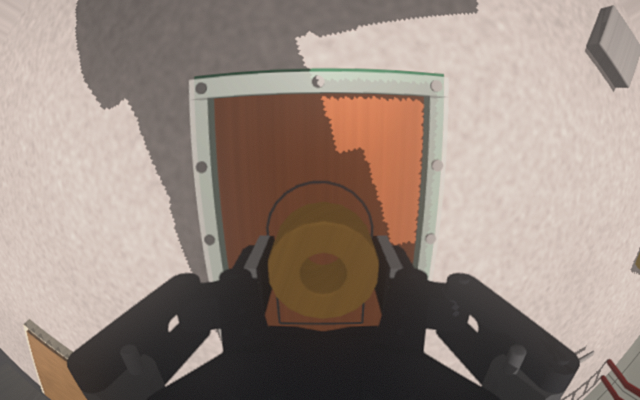

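Run:
```python
from h import *
from scipy.optimize import least_squares
w=load('w12')
a=cv2.convertScaleAbs(cv2.resize(w['img'][165:345,240:400,::-1],None,fx=4,fy=4,interpolation=cv2.INTER_CUBIC),alpha=1.8)
cv2.imwrite('pics/w12c.png',a)
```

```text
(no output)
```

View pics/w12c.png

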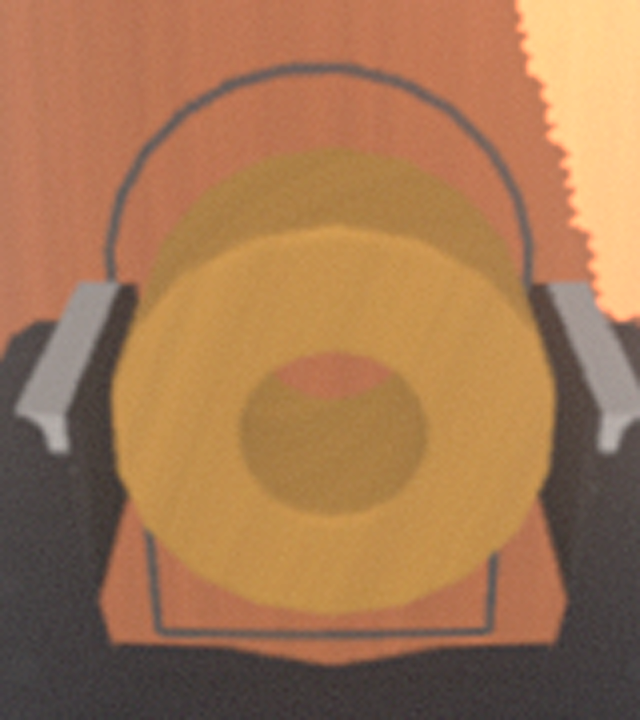

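Run:
```python
from h import *
from scipy.optimize import least_squares
w=load('w12')
f=lambda x,y:((x+.5)/4-.5+240,(y+.5)/4-.5+165)
pts=[(318,67),(109,250),(529,250),(145,152),(235,84),(420,92),(490,155)]
Q=np.array([onz(w,*f(*p),12,True)[:2] for p in pts])
r=least_squares(lambda q:np.hypot(*(Q-q[:2]).T)-q[2],[490,-305,29]);print(r.x,r.fun)
r=least_squares(lambda q:np.hypot(*(Q-q[:2]).T)-29,[490,-305]);print(r.x)
A=onz(w,*f(160,632),12,True);B=onz(w,*f(490,634),12,True);print(A,B,np.linalg.norm(A-B),(A+B)/2)
u=np.array([np.cos(np.radians(-57.2)),np.sin(np.radians(-57.2))]);print(((A+B)/2)[:2]-63*u)
# ring: top face centre at z=TCP-77.6+30 
z=100.9-77.6+30
print(z,'ring top', onz(w,*f(334,418),z,True), 'bore', onz(w,*f(334,434),z,True))
```

```text
[ 493.34 -302.18   29.02] [ 0.13 -0.03  0.16  0.   -0.05  0.09 -0.31]
[ 493.32 -302.16]
[ 505.69 -368.75   12.  ] [ 550.28 -340.49   12.  ] 52.78748205049827 [ 527.99 -354.62   12.  ]
[ 493.86 -301.66]
53.30000000000001 ring top [ 494.92 -300.74   53.3 ] bore [ 495.99 -302.4    53.3 ]
```

Run:
```python
from h import *
from scipy.optimize import least_squares
w=load('w12')
f=lambda x,y:((x+.5)/4-.5+240,(y+.5)/4-.5+165)
for z in (51,53.3):
  for pts,r0 in [([(335,226),(335,612),(112,400),(554,400),(200,568),(470,568)],25),([(333,352),(335,516),(239,430),(428,430)],10)]:
    Q=np.array([onz(w,*f(*p),z,True)[:2] for p in pts])
    r=least_squares(lambda q:np.hypot(*(Q-q[:2]).T)-q[2],[490,-305,29]);print(z,r.x,r.fun)
```

```text
51 [ 496.71 -303.56   24.33] [-0.01  0.32  0.13 -0.02 -0.33 -0.09]
51 [ 496.87 -303.85   10.38] [ 0.04  0.03 -0.04 -0.04]
53.3 [ 496.   -302.47   23.85] [-0.01  0.32  0.13 -0.02 -0.32 -0.09]
53.3 [ 496.15 -302.75   10.17] [ 0.04  0.03 -0.03 -0.03]
```

Run:
```python
from h import *
plan(493.2,-303,91,122.8)
```

```text
from [ 495.05 -304.13  100.88] yaw 122.76 d [-1.85  1.13 -9.88] dyaw 0.04 t 24.7 F [ 0.58 -0.86 -3.01] g 0.5561584376344546
[0.2, -0.09, 0.99, np.float64(-0.0)],
```

apply_moves --pt "0.2 -0.1 0.5 0" --pt "0 0 0.4 0" --pt "0 0 0 0" --pt "0 0 0 0"

```text
time_s: 25.1
eef_pos: [492.4, -302.5, 89.8]
ee_rot: [-0.0, 0.479, 0.878, 0.0]
force: [-0.6, 0.5, -4.2]
grip_width: 0.558
```

apply_moves --pt "0 0 0.15 0" --pt "0 0 0 0" --pt "0 0 0 0"

```text
time_s: 25.4
eef_pos: [492.5, -302.5, 89.7]
ee_rot: [-0.0, 0.479, 0.878, -0.0]
force: [-5.0, 3.7, 10.9]
grip_width: 0.559
```

apply_moves --pt "0 0 0.15 0" --pt "0 0 0 0" --pt "0 0 0 0"

```text
time_s: 25.7
eef_pos: [492.5, -302.5, 89.6]
ee_rot: [0.0, 0.479, 0.878, -0.0]
force: [-10.2, 8.8, 24.6]
grip_width: 0.558
```

apply_moves --pt "0 0 -0.3 0" --pt "0 0 0 0" --pt "0 0 0 0" --pt "0 0 0 0" --pt "0 0 -3 0" --pt "0 0 -5 0" --pt "0 0 -5 0" --pt "0 0 -4 0" --grip 7.0

```text
time_s: 26.5
eef_pos: [492.5, -302.5, 262.7]
ee_rot: [0.001, 0.479, 0.878, -0.0]
force: [-0.0, -0.1, 0.4]
grip_width: 0.817
```

apply_moves --pt "0 0 0 0" --pt "0 0 0 0"

```text
time_s: 26.7
eef_pos: [492.5, -302.5, 260.0]
ee_rot: [0.0, 0.479, 0.878, -0.0]
force: [-0.7, -0.0, 0.3]
grip_width: 0.824
```

Run:
```python
from h import *
w=snap('wrist','w13')
a=cv2.convertScaleAbs(cv2.resize(w['img'][85:265,240:420,::-1],None,fx=4,fy=4,interpolation=cv2.INTER_CUBIC),alpha=1.5)
cv2.imwrite('pics/w13c.png',a)
s,T,y=pose();print(s['eef_pos'],y,s['time_s'])
```

```text
[ 492.24 -302.33  258.84] 122.75488978489712 26.75
```

View pics/w13c.png

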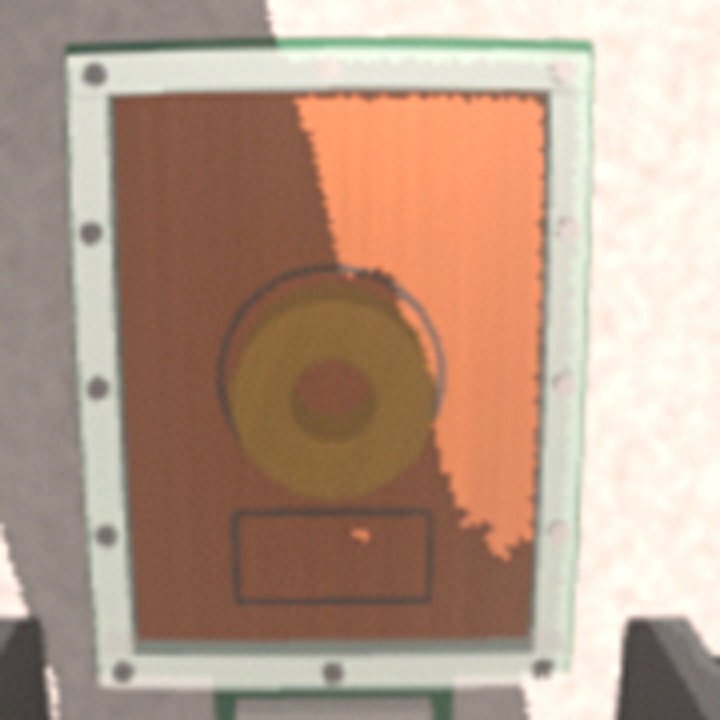

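Run:
```python
from h import *
from scipy.optimize import least_squares
w=load('w13')
f=lambda x,y:((x+.5)/4-.5+240,(y+.5)/4-.5+85)
def fit(pts,z):
    Q=np.array([onz(w,*f(*p),z,True)[:2] for p in pts])
    r=least_squares(lambda q:np.hypot(*(Q-q[:2]).T)-q[2],[490,-305,29]);print(z,r.x,r.fun)
fit([(331,266),(219,370),(445,370),(250,300),(412,300),(229,420)],12)
fit([(334,300),(229,395),(438,395),(334,500),(260,470),(408,470)],42)
fit([(334,358),(291,400),(376,400),(334,441)],42)
C=[onz(w,*f(*p),12,True) for p in [(234,512),(431,512),(430,602),(239,604)]]
print(np.mean(C,0),[np.degrees(np.arctan2(*(C[1]-C[0])[1::-1])),np.degrees(np.arctan2(*(C[2]-C[3])[1::-1])),np.degrees(np.arctan2(*(C[3]-C[0])[1::-1])),np.degrees(np.arctan2(*(C[2]-C[1])[1::-1]))],[np.linalg.norm(C[i]-C[i-1]) for i in range(4)])
plan(600,-66,230,170)
```

```text
12 [ 493.91 -302.39   29.52] [ 0.02  0.09  0.17  0.09 -0.22 -0.14]
42 [ 493.9  -301.53   24.65] [-0.26  0.3   0.21 -0.15 -0.11  0.01]
42 [ 493.62 -301.18   10.11] [ 0.01 -0.01 -0.01  0.01]
[ 521.33 -344.22   12.  ] [np.float64(32.73218569578429), np.float64(33.37421819611204), np.float64(-55.76807073555053), np.float64(-56.4124408846372)] [np.float64(26.832508736828167), np.float64(53.116432698428824), np.float64(26.234496074081186), np.float64(52.809117416815134)]
from [ 492.24 -302.33  258.84] yaw 122.75 d [107.76 236.33 -28.84] dyaw 47.25 t 26.75 F [0.31 0.2  0.08] g 0.8205136496412
[2.34, 3.64, 0.48, np.float64(-7.9)], [1.82, 3.93, 0.48, np.float64(-7.9)], [1.26, 4.14, 0.48, np.float64(-7.9)], [0.68, 4.28, 0.48, np.float64(-7.9)], [0.08, 4.32, 0.48, np.float64(-7.9)], [-0.51, 4.3, 0.48, np.float64(-7.9)],
```

Run:
```python
from h import *
plan(600,-75,230,91)
```

```text
from [ 492.24 -302.33  258.84] yaw 122.75 d [107.76 227.33 -28.84] dyaw -31.75 t 26.75 F [0.31 0.2  0.08] g 0.8205136496412
[2.21, 3.56, 0.48, np.float64(5.3)], [2.54, 3.34, 0.48, np.float64(5.3)], [2.83, 3.09, 0.48, np.float64(5.3)], [3.11, 2.82, 0.48, np.float64(5.3)], [3.35, 2.52, 0.48, np.float64(5.3)], [3.57, 2.2, 0.48, np.float64(5.3)],
```

apply_moves --pt "2.2 3.6 0.5 5.3" --pt "2.5 3.3 0.5 5.3" --pt "2.8 3.1 0.5 5.3" --pt "3.1 2.8 0.5 5.3" --pt "3.4 2.5 0.5 5.3" --pt "3.6 2.2 0.5 5.3" --pt "0 0 0 0" --pt "0 0 0 0" --grip 6.5

```text
time_s: 27.55
eef_pos: [599.9, -74.5, 228.0]
ee_rot: [-0.001, 0.7, 0.714, -0.001]
force: [0.1, -0.6, 0.3]
grip_width: 0.758
```

Run:
```python
from h import *
s,T,y=pose();print(s['eef_pos'],y,s['time_s'])
w=snap('wrist','w14')
```

```text
[599.9  -74.52 228.05] 91.08516729625796 27.55
```

View pics/w14.png

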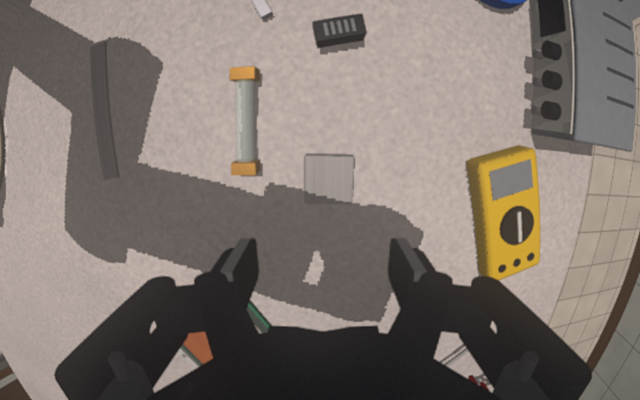

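Run:
```python
from h import *
w=load('w14')
a=cv2.convertScaleAbs(cv2.resize(w['img'][140:220,290:370,::-1],None,fx=8,fy=8,interpolation=cv2.INTER_CUBIC),alpha=1.3)
cv2.imwrite('pics/w14c.png',a)
a=cv2.convertScaleAbs(cv2.resize(w['img'][5:55,300:380,::-1],None,fx=8,fy=8,interpolation=cv2.INTER_CUBIC),alpha=1.3)
cv2.imwrite('pics/w14d.png',a)
```

```text
(no output)
```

View pics/w14c.png

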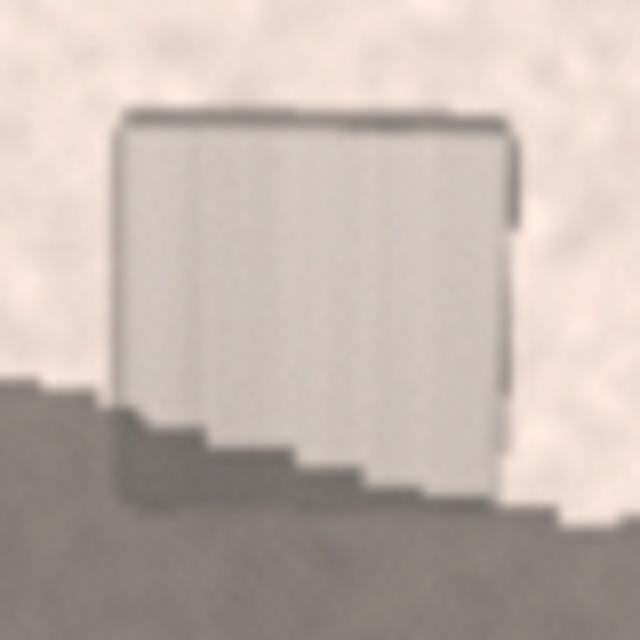

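View pics/w14d.png

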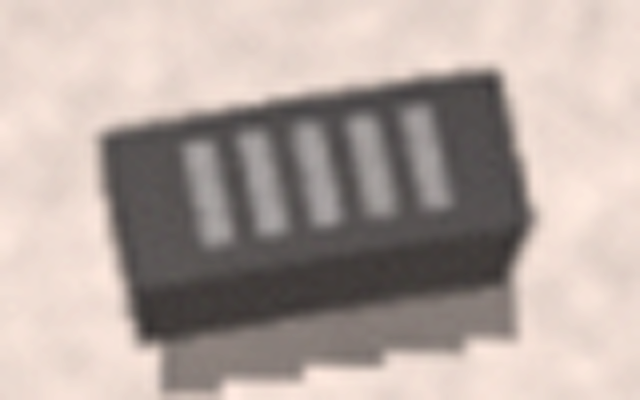

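Run:
```python
from h import *
w=load('w14')
an=lambda p,q:round(float(np.degrees(np.arctan2(*(q-p)[1::-1]))),2)
def quad(pts,z,ox,oy):
    C=[onz(w,(x+.5)/8-.5+ox,(y+.5)/8-.5+oy,z,True) for x,y in pts]
    print(np.mean(C,0),an(C[0],C[1]),an(C[3],C[2]),an(C[0],C[3]),an(C[1],C[2]),[round(float(np.linalg.norm(C[i]-C[i-1])),1) for i in range(4)])
quad([(122,128),(507,130),(498,500),(122,505)],16,290,140)
quad([(103,133),(497,73),(530,222),(135,285)],28,300,5)
plan(601,-68,85)
```

```text
[605.98 -66.36  16.  ] 0.88 1.88 -89.69 -89.07 [44.8, 44.0, 44.0, 44.5]
[612.16  72.22  28.  ] 11.66 11.96 -77.89 -78.12 [18.2, 43.4, 17.9, 43.3]
from [599.78 -75.49 228.56] yaw 91.0 d [   1.22    7.49 -143.56] dyaw 0.0 t 27.6 F [ 0.33 -0.08  0.38] g 0.7614034105663721
[0.25, 0.05, 4.79, np.float64(-0.0)], [0.25, 0.04, 4.78, np.float64(-0.0)], [0.25, 0.05, 4.79, np.float64(-0.0)],
```

apply_moves --pt "0.9 0.6 3.8 0" --pt "0 0 4 0" --pt "0 0 4 0" --pt "0 0 0 0" --pt "0 0 0 0" --pt "0 0 0 0"

```text
time_s: 28.2
eef_pos: [606.9, -67.0, 114.4]
ee_rot: [0.002, 0.701, 0.713, 0.001]
force: [0.4, 0.0, 0.5]
grip_width: 0.765
```

Run:
```python
from h import *
w=snap('wrist','w15')
plan(606,-66.4,74.5)
```

```text
from [606.88 -66.82 114.36] yaw 90.93 d [ -0.88   0.42 -39.86] dyaw 0.0 t 28.25 F [0.08 0.64 0.57] g 0.7599887305427911
[0.04, -0.09, 3.99, np.float64(-0.0)],
```

View pics/w15.png

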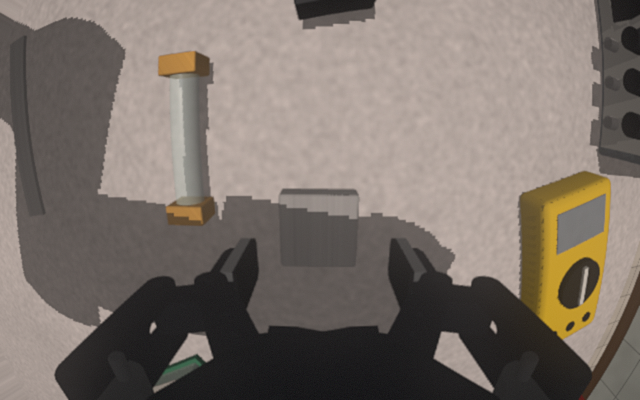

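Run:
```python
from h import *
w=load('w15')
C=[onz(w,*p,16,True) for p in [(280,193),(358,193),(355.5,267),(281,267)]];print(np.mean(C,0),[np.linalg.norm(C[i]-C[i-1]) for i in range(4)])
```

```text
[606.15 -66.12  16.  ] [np.float64(46.69551191252281), np.float64(43.70452588199146), np.float64(46.60881888464566), np.float64(45.496752942956675)]
```

apply_moves --pt "0 -0.15 2 0" --pt "0 0 1.5 0" --pt "0 0 0.4 0" --pt "0 0 0 0" --pt "0 0 0 0"

```text
time_s: 28.75
eef_pos: [604.9, -66.3, 73.7]
ee_rot: [0.001, 0.701, 0.713, 0.0]
force: [0.2, 0.4, -0.2]
grip_width: 0.762
```

apply_moves --pt "0 0 0 0" --pt "0 0 0 0" --pt "0 0 0 0" --pt "0 0 0 0" --grip 3.8 --force 50

```text
time_s: 29.15
eef_pos: [605.0, -66.3, 73.9]
ee_rot: [0.001, 0.701, 0.713, 0.0]
force: [-0.2, 0.3, 6.0]
grip_width: 0.524
```

apply_moves --pt "0 0 -2 0" --pt "0 0 -5 0" --pt "0 0 -5 0" --pt "0 0 -3 0" --pt "0 0 0 0"

```text
time_s: 29.65
eef_pos: [605.6, -66.4, 227.5]
ee_rot: [0.004, 0.701, 0.713, 0.002]
force: [0.4, 0.6, -2.4]
grip_width: 0.525
```

Run:
```python
from h import *
w=snap('wrist','w16')
plan(492.5,-302.5,225,122.8)
```

```text
from [604.8  -66.2  224.37] yaw 90.96 d [-112.3  -236.3     0.63] dyaw 31.84 t 29.7 F [-0.02 -0.09 -2.91] g 0.5274404137372009
[-3.91, -1.94, -0.01, np.float64(-5.3)], [-3.71, -2.29, -0.01, np.float64(-5.3)], [-3.48, -2.62, -0.01, np.float64(-5.3)], [-3.23, -2.93, -0.01, np.float64(-5.3)], [-2.94, -3.22, -0.01, np.float64(-5.3)], [-2.63, -3.48, -0.01, np.float64(-5.3)],
```

View pics/w16.png

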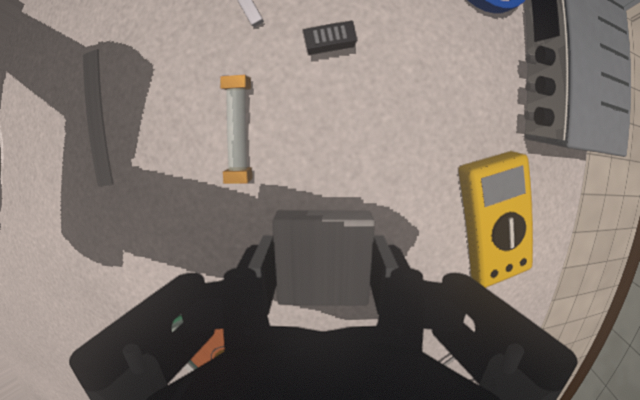

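Run:
```python
from h import *
w=load('w16')
a=cv2.convertScaleAbs(cv2.resize(w['img'][200:320,255:395,::-1],None,fx=5,fy=5,interpolation=cv2.INTER_CUBIC),alpha=1.6)
cv2.imwrite('pics/w16c.png',a)
```

```text
(no output)
```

View pics/w16c.png

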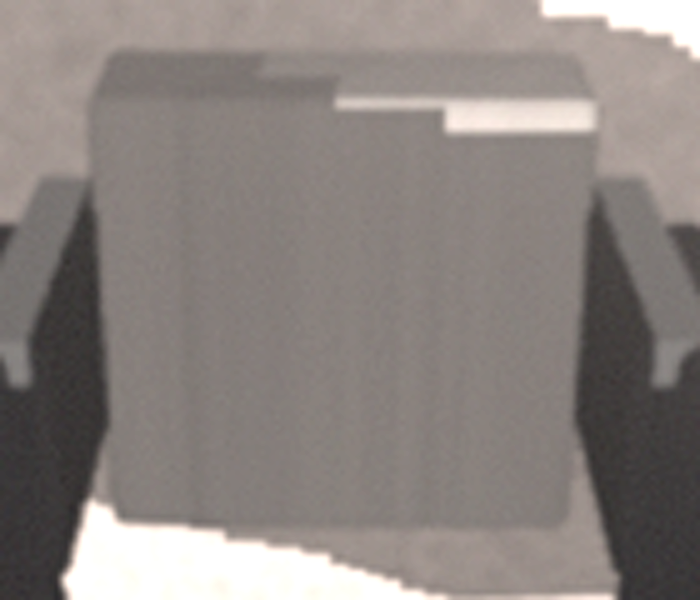

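Run:
```python
from h import *
w=load('w16')
f=lambda x,y:((x+.5)/5-.5+255,(y+.5)/5-.5+200)
for z in (166.5,163):
    C=[onz(w,*f(*p),z,True) for p in [(92,98),(598,98),(568,525),(118,520)]];M=np.mean(C,0);print(M,[np.linalg.norm(C[i]-C[i-1]) for i in range(4)])
    d=M[:2]-[604.8,-66.2]; a=np.radians(90.96);print('off tool x',d@[np.cos(a),np.sin(a)],'y',d@[np.sin(a),-np.cos(a)])
```

```text
[607.81 -67.61 166.5 ] [np.float64(45.5628265958888), np.float64(45.3231190415375), np.float64(46.34460459712478), np.float64(45.604529579953116)]
off tool x -1.461894332573168 y 2.9845601163323763
[607.88 -69.47 163.  ] [np.float64(46.79304078746462), np.float64(46.546861035112734), np.float64(47.59592710141159), np.float64(46.83586976845799)]
off tool x -3.325659114789412 y 3.0225322312977876
```

apply_moves --pt "-3.9 -1.9 0 -5.3" --pt "-3.7 -2.3 0 -5.3" --pt "-3.5 -2.6 0 -5.3" --pt "-3.2 -2.9 0 -5.3" --pt "-2.9 -3.2 0 -5.3" --pt "-2.6 -3.5 0 -5.3" --pt "0 0 0 0" --pt "0 0 0 0"

```text
time_s: 30.5
eef_pos: [491.8, -301.7, 221.0]
ee_rot: [-0.002, 0.48, 0.877, 0.001]
force: [0.7, 0.5, -2.3]
grip_width: 0.524
```

Run:
```python
from h import *
plan(491.5,-300.9,135,122.8)
```

```text
from [ 491.81 -301.69  220.97] yaw 122.62 d [ -0.31   0.79 -85.97] dyaw 0.18 t 30.5 F [ 0.68  0.46 -2.31] g 0.5243907362453325
[0.04, 0.01, 4.3, np.float64(-0.1)], [0.04, 0.01, 4.3, np.float64(-0.1)],
```

apply_moves --pt "0.1 0 3 0" --pt "0 0 4 0" --pt "0 0 2.5 0" --pt "0 0 0 0" --pt "0 0 0 0"

```text
time_s: 31.0
eef_pos: [492.6, -299.9, 128.1]
ee_rot: [-0.0, 0.479, 0.878, 0.0]
force: [0.7, -0.0, -1.1]
grip_width: 0.521
```

Run:
```python
from h import *
w=snap('wrist','w17')
a=cv2.convertScaleAbs(cv2.resize(w['img'][130:330,200:440,::-1],None,fx=3.2,fy=3,interpolation=cv2.INTER_CUBIC),alpha=1.6)
cv2.imwrite('pics/w17c.png',a)
plan(491.5,-300.9,118,122.8)
```

```text
from [ 492.83 -300.33  129.04] yaw 122.8 d [ -1.33  -0.57 -11.04] dyaw 0.0 t 31.05 F [ 0.06 -0.52 -1.63] g 0.5219696312083987
[0.02, -0.14, 1.1, np.float64(-0.0)],
```

View pics/w17c.png

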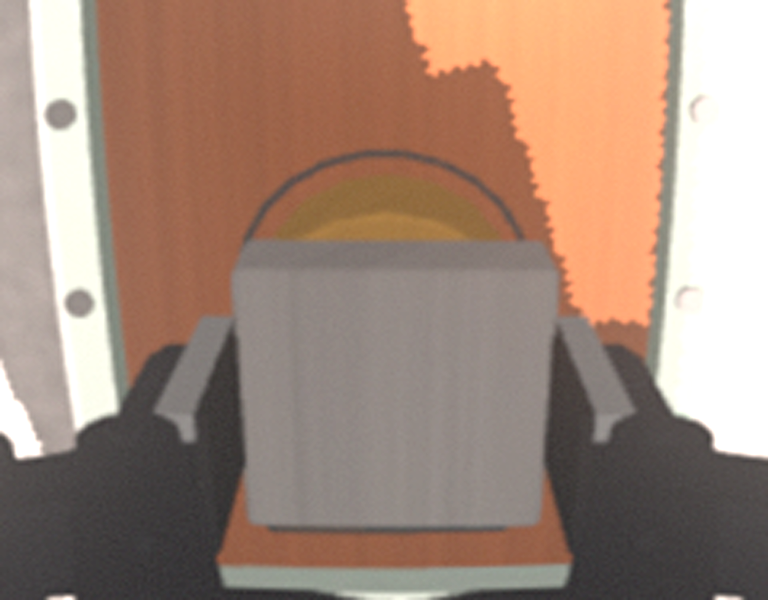

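Run:
```python
from h import *
w=load('w17')
f=lambda x,y:((x+.5)/3.2-.5+200,(y+.5)/3-.5+130)
a=np.radians(122.8);tx=np.array([np.cos(a),np.sin(a)]);ty=np.array([np.sin(a),-np.cos(a)])
T=np.array([492.83,-300.33])
R0=onz(w,*f(388,212),42,True)[:2]-T;print('ring centre toolx',R0@tx-25,'y',R0@ty)
for z0 in (55.1,):
  for n,p,z in [('far bottom',(393,240),z0),('far top',(395,268),z0+16),('near top',(395,525),z0+16)]:
    P=onz(w,*f(*p),z,True)[:2]-T;print(n,P@tx,P@ty)
```

```text
ring centre toolx -1.725973512558653 y 0.5302129716139818
far bottom 22.338427493231464 1.3566430708763797
far top 23.199239405370857 1.6436149492183936
near top -21.33534519644179 1.646997572651803
```

apply_moves --pt "-0.16 -0.11 0.5 0" --pt "0 0 0.4 0" --pt "0 0 0 0" --pt "0 0 0 0"

```text
time_s: 31.45
eef_pos: [492.1, -302.6, 119.1]
ee_rot: [0.0, 0.479, 0.878, -0.0]
force: [-0.6, 0.4, -1.1]
grip_width: 0.527
```

Run:
```python
from h import *
w=snap('wrist','w18')
a=cv2.convertScaleAbs(cv2.resize(w['img'][130:330,200:440,::-1],None,fx=3.2,fy=3,interpolation=cv2.INTER_CUBIC),alpha=1.6)
cv2.imwrite('pics/w18c.png',a)
s,T,y=pose();print(s['eef_pos'],y,s['force'])
```

```text
[ 492.08 -302.57  119.13] 122.75184039050033 [-0.51 -0.31 -2.55]
```

View pics/w18c.png

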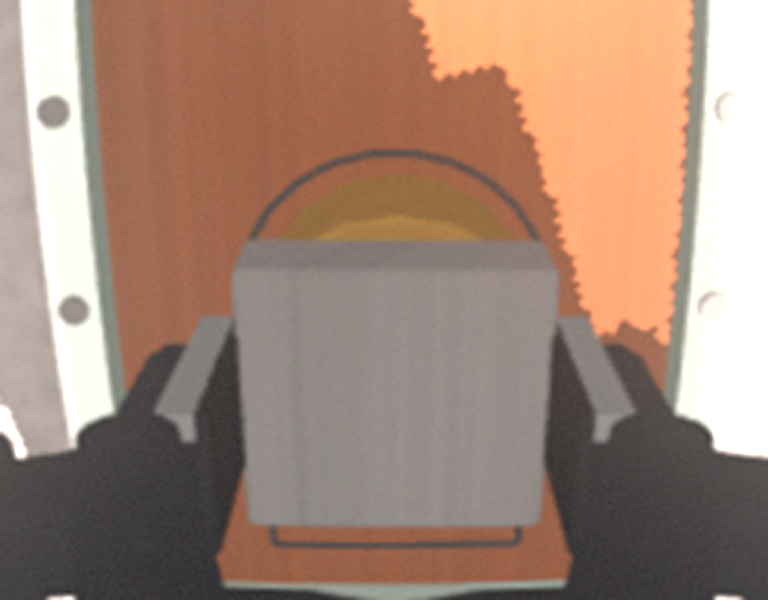

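Run:
```python
from h import *
w=load('w18')
f=lambda x,y:((x+.5)/3.2-.5+200,(y+.5)/3-.5+130)
a=np.radians(122.8);tx=np.array([np.cos(a),np.sin(a)]);ty=np.array([np.sin(a),-np.cos(a)])
T=np.array([492.08,-302.57])
R0=onz(w,*f(398,216),42,True)[:2]-T;print('ring centre toolx',R0@tx-25,'y',R0@ty)
R0=onz(w,*f(396,153),12,True)[:2]-T;print('circle centre toolx',R0@tx-29,'y',R0@ty)
z0=45.2
for n,p,z in [('far bottom',(394,240),z0),('far top',(395,268),z0+16),('near top',(395,525),z0+16)]:
    P=onz(w,*f(*p),z,True)[:2]-T;print(n,P@tx,P@ty)
```

```text
ring centre toolx -0.40483254366093746 y 2.088101009537376
circle centre toolx -0.4046700781337691 y 1.8420747261962132
far bottom 21.499015581888774 1.4716041608526955
far top 22.3428769946954 1.6086061505976956
near top -22.516808233926692 1.5685542588928423
```

apply_moves --pt "0.03 0.04 0.25 0" --pt "0 0 0.1 0" --pt "0 0 0 0" --pt "0 0 0 0"

```text
time_s: 31.9
eef_pos: [492.3, -302.1, 115.9]
ee_rot: [0.0, 0.479, 0.878, -0.0]
force: [-1.8, 2.4, 4.6]
grip_width: 0.525
```

apply_moves --pt "0 0 0.1 0" --pt "0 0 0 0"

```text
time_s: 32.1
eef_pos: [492.3, -302.0, 115.8]
ee_rot: [0.0, 0.479, 0.878, -0.0]
force: [-5.4, 5.0, 14.6]
grip_width: 0.522
```

apply_moves --pt "0 0 -0.1 0" --pt "0 0 0 0" --pt "0 0 0 0" --pt "0 0 0 0" --pt "0 0 -2 0" --pt "0 0 -4 0" --pt "0 0 -5 0" --pt "0 0 -5 0" --grip 6.5

```text
time_s: 32.9
eef_pos: [492.0, -301.8, 277.0]
ee_rot: [-0.0, 0.479, 0.878, 0.0]
force: [0.5, -0.5, 0.2]
grip_width: 0.763
```

apply_moves --pt "0 0 0 0" --pt "0 0 0 0" --pt "0 0 0 0"

```text
time_s: 33.2
eef_pos: [491.9, -301.8, 273.9]
ee_rot: [-0.001, 0.479, 0.878, 0.0]
force: [0.2, 0.8, -0.3]
grip_width: 0.761
```

Run:
```python
from h import *
w=snap('wrist','w19')
a=cv2.convertScaleAbs(cv2.resize(w['img'][85:265,240:420,::-1],None,fx=4,fy=4,interpolation=cv2.INTER_CUBIC),alpha=1.5)
cv2.imwrite('pics/w19c.png',a)
plan(611,72,230,102)
```

```text
from [ 491.91 -301.82  273.72] yaw 122.75 d [119.09 373.82 -43.72] dyaw -20.75 t 33.25 F [ 0.47  0.44 -0.11] g 0.7597775657943219
[2.78, 3.36, 0.49, np.float64(2.3)], [2.91, 3.25, 0.48, np.float64(2.3)], [3.04, 3.12, 0.49, np.float64(2.3)], [3.16, 3.0, 0.48, np.float64(2.3)], [3.27, 2.88, 0.49, np.float64(2.3)], [3.4, 2.74, 0.48, np.float64(2.3)], [3.49, 2.6, 0.49, np.float64(2.3)], [3.6, 2.45, 0.49, np.float64(2.3)], [3.7, 2.32, 0.48, np.float64(2.3)],
```

View pics/w19c.png

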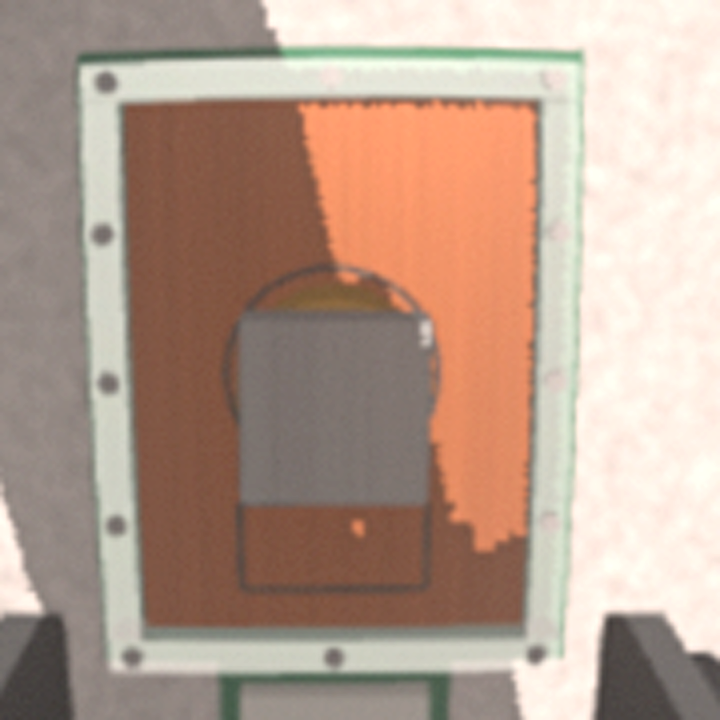

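Run:
```python
from h import *
w=load('w19')
f=lambda x,y:((x+.5)/4-.5+240,(y+.5)/4-.5+85)
C=[onz(w,*f(*p),58,True) for p in [(240,318),(428,318),(427,503),(241,504)]];print(np.mean(C,0),[np.linalg.norm(C[i]-C[i-1]) for i in range(4)])
A=onz(w,*f(242,588),12,True);B=onz(w,*f(427,590),12,True);print(A,B,(A+B)/2,np.degrees(np.arctan2(*(B-A)[1::-1])))
```

```text
[ 493.99 -302.03   58.  ] [np.float64(45.35935669831665), np.float64(43.76142579879558), np.float64(45.10609955077911), np.float64(44.941886285469145)]
[ 505.72 -369.06   12.  ] [ 550.74 -340.85   12.  ] [ 528.23 -354.96   12.  ] 32.07287066703683
```

apply_moves --pt "2.8 3.4 0.5 2.3" --pt "2.9 3.3 0.5 2.3" --pt "3.0 3.1 0.5 2.3" --pt "3.2 3.0 0.5 2.3" --pt "3.3 2.9 0.5 2.3" --pt "3.4 2.7 0.5 2.3" --pt "3.5 2.6 0.5 2.3" --pt "3.6 2.5 0.5 2.3"

```text
time_s: 34.05
eef_pos: [598.7, 32.9, 233.8]
ee_rot: [-0.001, 0.614, 0.789, -0.001]
force: [0.1, -0.5, 0.4]
grip_width: 0.764
```

apply_moves --pt "3.7 2.3 0.5 2.3" --pt "0 0 0 0" --pt "0 0 0 0" --pt "0 0 0 0"

```text
time_s: 34.45
eef_pos: [611.6, 71.8, 229.7]
ee_rot: [-0.0, 0.629, 0.777, -0.0]
force: [0.6, 0.0, 0.5]
grip_width: 0.764
```

Run:
```python
from h import *
w=snap('wrist','w20')
a=cv2.convertScaleAbs(cv2.resize(w['img'][120:260,240:420,::-1],None,fx=4,fy=4,interpolation=cv2.INTER_CUBIC),alpha=1.4)
cv2.imwrite('pics/w20c.png',a)
s,T,y=pose();print(s['eef_pos'],y,s['time_s'])
```

```text
[611.66  71.48 230.09] 101.98367809753111 34.5
```

View pics/w20c.png

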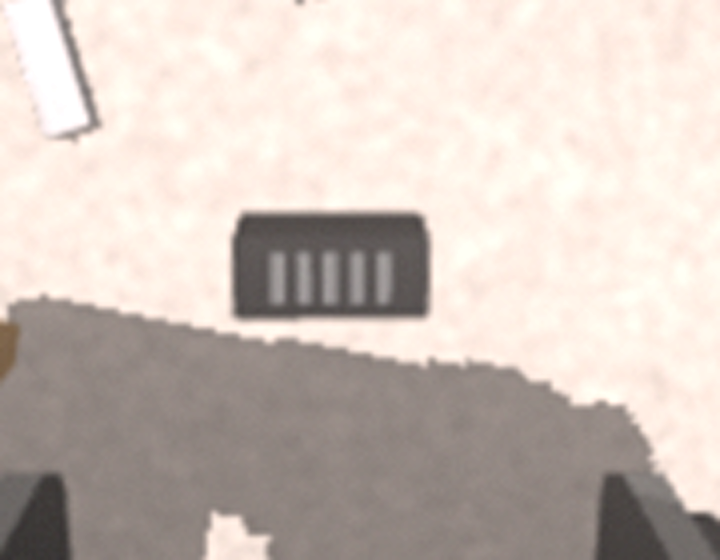

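Run:
```python
from h import *
w=load('w20');t=load('top0')
f=lambda x,y:((x+.5)/4-.5+240,(y+.5)/4-.5+120)
C=[onz(w,*f(*p),28,True) for p in [(235,236),(429,236),(428,316),(236,316)]];M=np.mean(C,0);print(M,[np.linalg.norm(C[i]-C[i-1]) for i in range(4)])
print(onz(w,*f(331,278),28,True))
T=np.array([611.66,71.48]);a=np.radians(102);tx=np.array([np.cos(a),np.sin(a)]);ty=np.array([np.sin(a),-np.cos(a)])
print((M[:2]-T)@tx,(M[:2]-T)@ty)
```

```text
[612.42  73.17  28.  ] [np.float64(18.558020697121147), np.float64(43.349310140911655), np.float64(18.554706163640645), np.float64(43.611548500540984)]
[612.28  72.72  28.  ]
1.4926648894215733 1.090596346788294
```

apply_moves --pt "0.1 0 3.8 0" --pt "0 0 4 0" --pt "0 0 4 0" --pt "0 0 2.5 0" --pt "0 0 1 0" --pt "0 0 0 0" --pt "0 0 0 0"

```text
time_s: 35.2
eef_pos: [612.3, 73.2, 79.0]
ee_rot: [0.001, 0.629, 0.777, 0.001]
force: [0.0, 0.1, 0.4]
grip_width: 0.76
```

apply_moves --pt "0 0 0 0" --pt "0 0 0 0" --pt "0 0 0 0" --pt "0 0 0 0" --grip 3.8 --force 30

```text
time_s: 35.6
eef_pos: [612.3, 73.5, 79.1]
ee_rot: [0.001, 0.629, 0.777, 0.001]
force: [-0.5, -1.0, 6.4]
grip_width: 0.52
```

apply_moves --pt "0 0 -2 0" --pt "0 0 -5 0" --pt "0 0 -5 0" --pt "0 0 -3 0" --pt "0 0 0 0"

```text
time_s: 36.1
eef_pos: [612.9, 73.7, 233.0]
ee_rot: [0.004, 0.629, 0.778, 0.003]
force: [0.4, -0.3, -0.7]
grip_width: 0.522
```

Run:
```python
from h import *
w=snap('wrist','w21')
a=cv2.convertScaleAbs(cv2.resize(w['img'][180:320,240:420,::-1],None,fx=4,fy=4,interpolation=cv2.INTER_CUBIC),alpha=1.6)
cv2.imwrite('pics/w21c.png',a)
plan(519.5,-344.5,225,123)
```

```text
from [612.04  73.65 229.83] yaw 102.07 d [ -92.54 -418.15   -4.83] dyaw 20.93 t 36.15 F [-0.37 -0.29 -1.28] g 0.5180466020796108
[-4.33, -1.98, 0.05, np.float64(-2.3)], [-4.24, -2.15, 0.06, np.float64(-2.3)], [-4.16, -2.31, 0.05, np.float64(-2.3)], [-4.06, -2.49, 0.05, np.float64(-2.3)], [-3.96, -2.64, 0.06, np.float64(-2.3)], [-3.85, -2.8, 0.05, np.float64(-2.3)], [-3.73, -2.95, 0.06, np.float64(-2.3)], [-3.61, -3.1, 0.05, np.float64(-2.3)], [-3.48, -3.24, 0.05, np.float64(-2.3)],
```

View pics/w21c.png

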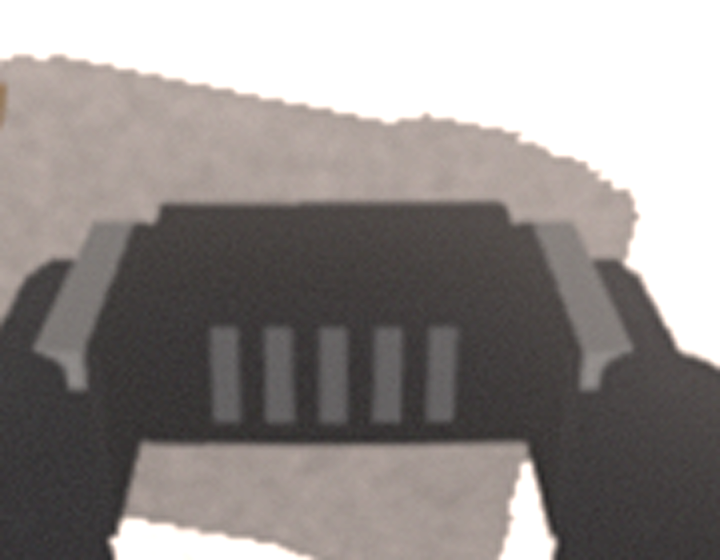

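apply_moves --pt "-4.3 -2.0 0 -2.3" --pt "-4.2 -2.1 0 -2.3" --pt "-4.2 -2.3 0 -2.3" --pt "-4.1 -2.5 0 -2.3" --pt "-4.0 -2.6 0 -2.3" --pt "-3.9 -2.8 0 -2.3" --pt "-3.7 -2.9 0 -2.3" --pt "-3.6 -3.1 0 -2.3"

```text
time_s: 36.95
eef_pos: [529.6, -299.7, 226.0]
ee_rot: [-0.001, 0.496, 0.868, 0.0]
force: [1.1, 0.3, -0.5]
grip_width: 0.52
```

apply_moves --pt "-3.5 -3.2 0 -2.3" --pt "0 0 0 0" --pt "0 0 0 0" --pt "0 0 0 0"

```text
time_s: 37.35
eef_pos: [520.9, -343.5, 226.6]
ee_rot: [-0.001, 0.479, 0.878, 0.0]
force: [-0.1, 0.3, -0.8]
grip_width: 0.516
```

Run:
```python
from h import *
plan(519.8,-345.3,110,122.8)
```

```text
from [ 520.94 -343.52  226.57] yaw 122.8 d [  -1.14   -1.78 -116.57] dyaw 0.0 t 37.35 F [-0.14  0.28 -0.75] g 0.5158018721761741
[-0.03, -0.06, 3.89, np.float64(-0.0)], [-0.03, -0.07, 3.88, np.float64(-0.0)], [-0.03, -0.06, 3.89, np.float64(-0.0)],
```

apply_moves --pt "-0.1 -0.2 4 0" --pt "0 0 4 0" --pt "0 0 4 0" --pt "0 0 0.6 0" --pt "0 0 0 0" --pt "0 0 0 0"

```text
time_s: 37.95
eef_pos: [520.6, -346.7, 103.7]
ee_rot: [0.002, 0.479, 0.878, -0.0]
force: [0.6, -0.2, 0.8]
grip_width: 0.518
```

Run:
```python
from h import *
w=snap('wrist','w22')
a=cv2.convertScaleAbs(cv2.resize(w['img'][130:330,200:440,::-1],None,fx=3.2,fy=3,interpolation=cv2.INTER_CUBIC),alpha=1.8)
cv2.imwrite('pics/w22c.png',a)
plan(519.8,-345.3,95,122.8)
```

```text
from [ 520.59 -346.84  103.89] yaw 122.79 d [-0.79  1.54 -8.89] dyaw 0.01 t 38.0 F [ 0.33 -0.12  0.04] g 0.5198829971696411
[0.17, 0.02, 0.89, np.float64(-0.0)],
```

View pics/w22c.png

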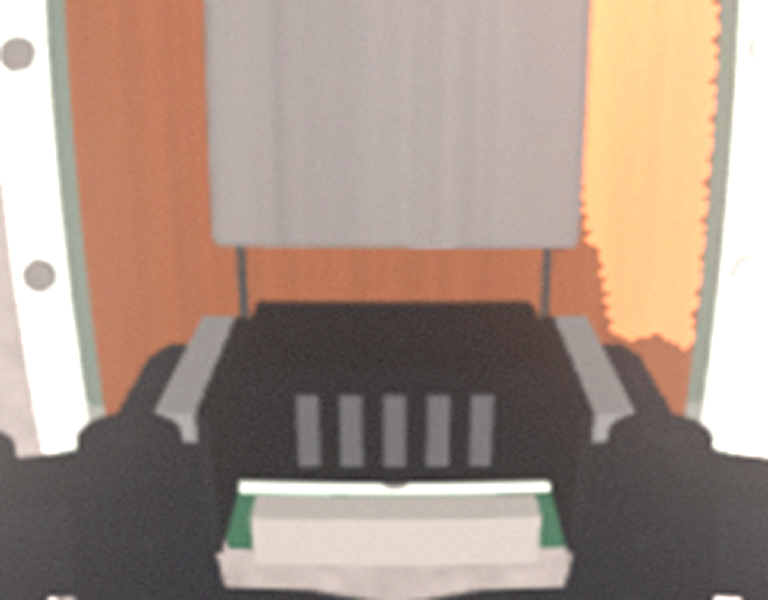

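apply_moves --pt "0.17 0 0.6 0" --pt "0 0 0.4 0" --pt "0 0 0 0" --pt "0 0 0 0"

```text
time_s: 38.4
eef_pos: [518.7, -345.1, 91.5]
ee_rot: [-0.0, 0.479, 0.878, -0.0]
force: [0.6, -0.6, 0.5]
grip_width: 0.519
```

Run:
```python
from h import *
w=snap('wrist','w23')
a=cv2.convertScaleAbs(cv2.resize(w['img'][130:330,200:440,::-1],None,fx=3.2,fy=3,interpolation=cv2.INTER_CUBIC),alpha=1.8)
cv2.imwrite('pics/w23c.png',a)
plan(519.8,-345.3,92,122.8)
```

```text
from [ 518.75 -345.11   91.5 ] yaw 122.76 d [ 1.05 -0.19  0.5 ] dyaw 0.04 t 38.45 F [-0.21  0.13 -0.02] g 0.5205508234751575
[-0.07, 0.08, -0.05, np.float64(-0.0)],
```

View pics/w23c.png

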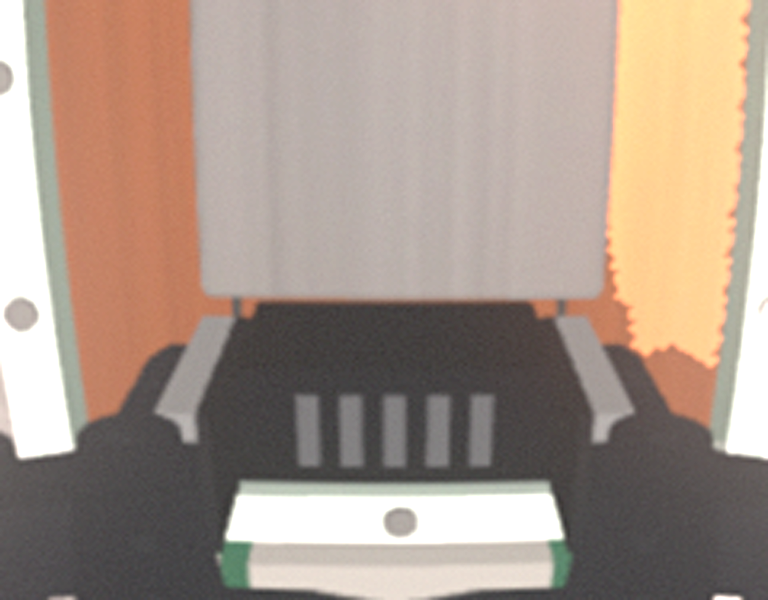

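apply_moves --pt "-0.04 0.07 0 0" --pt "0 0 0.1 0" --pt "0 0 0 0" --pt "0 0 0 0"

```text
time_s: 38.85
eef_pos: [519.7, -345.1, 91.1]
ee_rot: [0.0, 0.479, 0.878, -0.0]
force: [-1.4, 0.5, 6.3]
grip_width: 0.524
```

apply_moves --pt "0 0 0.05 0" --pt "0 0 0 0"

```text
time_s: 39.05
eef_pos: [519.8, -345.1, 91.1]
ee_rot: [0.0, 0.479, 0.878, -0.0]
force: [-3.2, 1.9, 8.7]
grip_width: 0.522
```

Seated. Release gently and check.

apply_moves --pt "0 0 0 0" --pt "0 0 0 0" --pt "0 0 0 0" --pt "0 0 0 0" --pt "0 0 -2 0" --pt "0 0 -4 0" --pt "0 0 -5 0" --pt "0 0 -5 0" --grip 6.5

```text
time_s: 39.85
eef_pos: [519.3, -344.8, 251.5]
ee_rot: [-0.0, 0.479, 0.878, 0.0]
force: [0.4, -1.0, 0.3]
grip_width: 0.763
```

apply_moves --pt "-1 0 -3 0" --pt "0 0 0 0" --pt "0 0 0 0" --pt "0 0 0 0"

```text
time_s: 40.25
eef_pos: [524.6, -353.0, 278.1]
ee_rot: [-0.002, 0.479, 0.878, 0.0]
force: [0.2, -0.1, 0.4]
grip_width: 0.761
```

Run:
```python
from h import *
w=snap('wrist','w24');t=snap('top','t24');s=snap('scene','s24')
a=cv2.convertScaleAbs(cv2.resize(w['img'][55:235,240:420,::-1],None,fx=4,fy=3.3,interpolation=cv2.INTER_CUBIC),alpha=1.6)
cv2.imwrite('pics/w24c.png',a)
cv2.imwrite('pics/s24.png',cv2.resize(s['img'][:,:,::-1],None,fx=1.25,fy=1.25))
```

```text
(no output)
```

View pics/w24c.png

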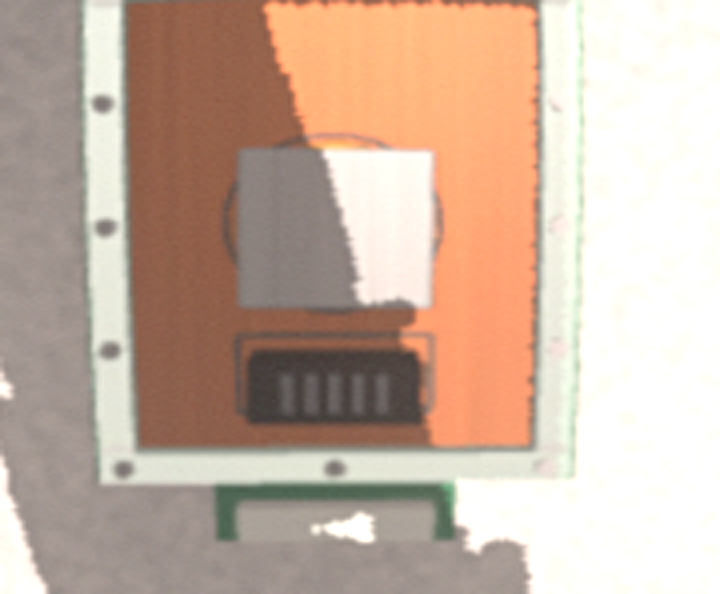

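View pics/s24.png

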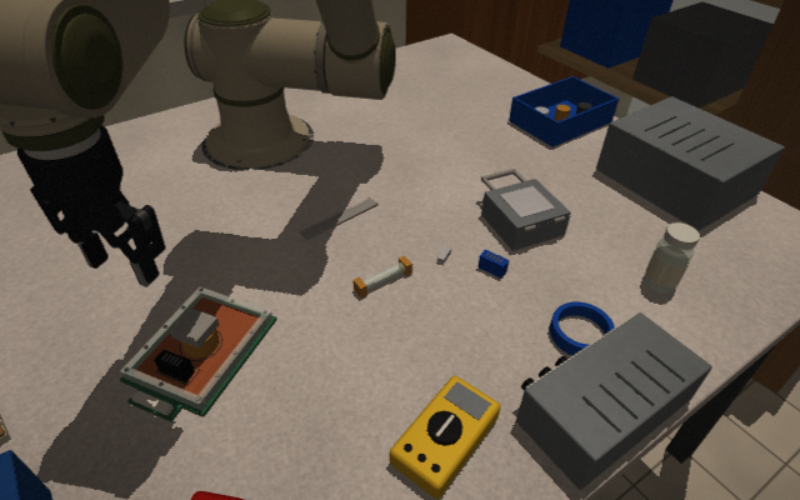

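Run:
```python
from h import *
w=load('w24')
a=cv2.convertScaleAbs(cv2.resize(w['img'][145:190,290:360,::-1],None,fx=11,fy=11,interpolation=cv2.INTER_CUBIC),alpha=2.6)
cv2.imwrite('pics/w24d.png',a)
```

```text
(no output)
```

View pics/w24d.png

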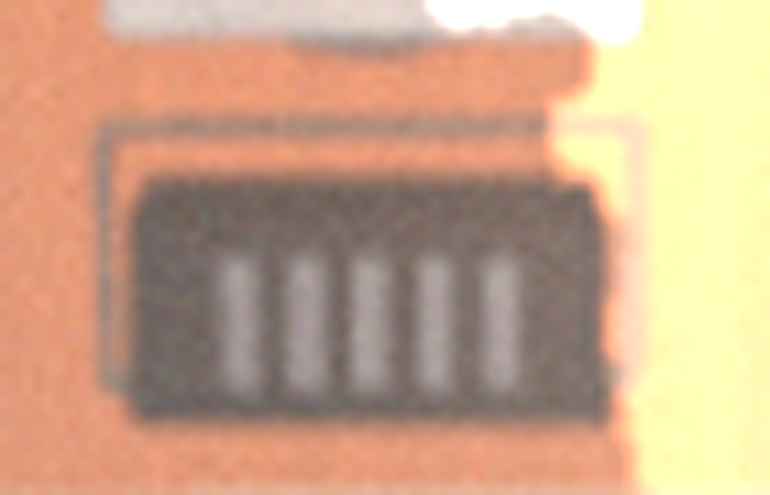

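Run:
```python
from h import *
w=load('w24')
f=lambda x,y:((x+.5)/11-.5+290,(y+.5)/11-.5+145)
a=np.radians(122.9);tx=np.array([np.cos(a),np.sin(a)]);ty=np.array([np.sin(a),-np.cos(a)])
g=lambda p,z:np.array([onz(w,*f(*p),z,True)[:2]@tx,onz(w,*f(*p),z,True)[:2]@ty])
r=g((370,127),12)[0]; print('rect far',r,'rect near',g((110,390),12)[0],'L',g((105,250),12)[1],'R',g((640,250),12)[1])
print('logger base far',g((370,180),12)[0],'top near',g((370,418),40)[0],'L top',g((133,320),40)[1],'R top',g((606,320),40)[1],'Lbase',g((150,182),12)[1],'Rbase',g((592,184),12)[1])
print('slots centre',g((370,325),40))
```

```text
rect far -559.1453873301602 rect near -585.6784855467739 L 223.9966156508809 R 277.3794443494118
logger base far -564.4601336016734 top near -582.4969338193227 L top 228.6636645835866 R top 272.0830274275379 Lbase 228.60310823693618 Rbase 272.5084637805072
slots centre [-573.76  250.42]
```

Run:
```python
from h import *
s,T,y=pose();print(s['time_s'],s['force'])
a=load('top0')['img'].astype(int);b=load('t24')['img'].astype(int)
print('tube patch diff',np.abs(a-b)[190:212,305:355].mean())
print(ctrl.finish_job())
```

```text
40.4 [ 1.1  -0.42 -0.13]
tube patch diff 16.106666666666666
the job is handed in; nothing more can be done
None
```

Run:
```python
from h import *
a=load('top0')['img'];b=load('t24')['img']
c=np.hstack([x[180:225,300:360,::-1] for x in (a,b)]);cv2.imwrite('pics/tube.png',cv2.resize(c,None,fx=6,fy=6))
```

```text
(no output)
```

View pics/tube.png

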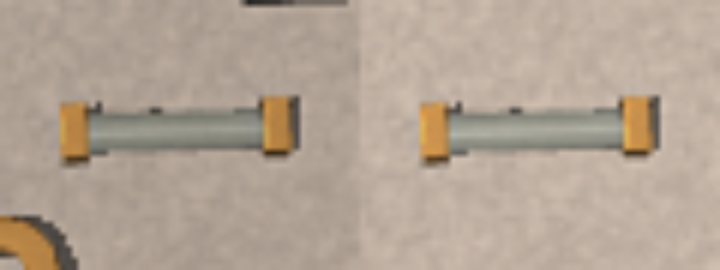

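I handed the job in at 40.4 s of the 138 s allowed, with every step done in the order asked; the hand-in gives no verdict.

- **Case:** I opened it by the handle, stood the source on the round pad (about 1.5 mm off centre by eye) and shut it. I then pressed the lid with closed fingers. It stopped hard at about 29 N with its top about 52 mm above the table, so it is shut.
- **Ring:** It sits about 1 mm from the centre of the etched circle, and the gap to the circle is even all round.
- **Steel plate:** It lies within about 1 mm of the ring's centre, aligned with the chamber.
- **Logger:** I took the black one with grey slots, not the blue look-alike. It stands upright inside the etched rectangle, lengthwise, about 1 mm toward the connector.
- **Tube:** It lies where it was. A raw image comparison of that patch differed by 16 grey levels, but viewed side by side the tube has not moved and only the lighting has changed.

**Disagreements:**
- The wrist camera read about 2–3 mm off along the jaw direction, and early top-camera positions about 3–4 mm off. I corrected for this when placing things.
- The first estimate of the case's angle was about 2° off. It gave side forces of up to 16 N on the handle while opening, which I corrected on the way.

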